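# Set the finished parts in their inspection nests

### The arm

A 7-joint arm with a two-finger parallel gripper is mounted at the origin on the work surface. World frame = base frame: x ahead of the robot, y to its left, z up, the work surface at z = 0. Lengths are in m, angles in rad, forces in N, time in s.
With the tool pointing down it reaches from about 0.425 to 1.025 m from the base axis. Payload 9.4 kg.
Tool frame: the origin (TCP) lies midway between the tips of the shut fingers; the grasp point (between the pads) lies r.grip_point_offset behind it (r.grip_point_offset is the distance from the TCP to the grasp point, in m); z points along the fingers, y is the direction in which the jaws open and shut (so a half turn about z gives the same grasp; the last joint's range is limited). The gripper opens to 85 mm and grips with 20 to 120 N. Pads are 22 mm wide; open, the fingers measure 114 mm over their backs; the gripper's body (76 mm by 85 mm) begins 54 mm behind the grasp point. The pads swing forward as they close: fully open they stand 13 mm farther back than shut.
Start: joints at [-1.25, 0.599, -0.003, 1.599, 0.002, 0.943, -0.08], TCP at [0.281, 0.668, 0.193] pointing down, gripper open.
Joint ranges: [-2.57, 2.57], [-0.35, 1.97], [-1.29, 1.29], [0.11, 2.56], [-1.05, 4.19], [0.11, 1.86], [-2.63, 2.63]. Speed limits (rad/s): [2.22, 2.22, 3.01, 3.01, 3.14, 3.14, 3.14].

### API

Orientations are given as a rotation vector (axis times angle).
In Python, from station import sensors, optics, job, r gives the robot as it stands.
- The arm moves only by the tool step_arm, never from a script. Its argument "moves" is a list of rows, each an object of numbers: "dx", "dy", "dz": the shift along the tool's x, y, z in cm; "roll": the turn about the tool's z in rad; "jaw": the opening, from 0 (shut) to 1 (fully open). A call has 1 to 12 rows; each row is the pose to reach, as a shift and turn from the pose commanded when the call began, along the tool's axes at that moment; what a row does not reach only later rows make up. A row lasts 1/10 s, in which the tool goes at most 50 mm and 8.59 degrees, less where a joint would pass 70% of its speed; a pose out of reach is approached as far as the arm can. A call with a gripper value outside its range is refused whole. The fingers move at their own pace and stop on an object; "newtons" is the grip in N (left out, the last holds). Time passes only in rows, so rows that repeat a pose let the fingers close. It gives the time, the measured TCP pose, the force and the opening at its end, in the units of the state.
- sensors.sense(): the state, without advancing time (a new reading comes with each control period).
- optics.camera(name): name is "scene" or "top" or "wrist"; returns a dict with "img" (420x560x3 uint8, blue, green, red), "camera_matrix" (3x3 intrinsics, pixels), "dist_coeffs" ([k1, k2, p1, p2, k3] as OpenCV has them; the pictures are not rectified), "rvec" (rotation vector, rad) and "tvec" (3), from world to camera coordinates, as OpenCV has them; the wrist camera has in their place "tool_from_camera" (4x4, takes a point from camera to tool coordinates, whose origin is the TCP and whose axes are the flange's). Camera axes: x right, y down, z forward; pixel columns grow to the right and rows downward; lengths in m; the calibration is good to about 2 mm. A picture is of the moment at which its call begins: read the wrist's pose just before it. There is no depth.
- job.hand_in(): hands the job in, once; it reports no verdict.
The state is a dict: "clock": time; "joint_pos": joint angles; "joint_vel": joint speeds; "joint_efforts": joint torques, N m; "tool_pos": TCP position; "tcp_rot": TCP orientation; "contact_force": force on the tool from outside, world axes, zero at the start; "wrist_torque": the same for the moment, N m; "gripper_width": opening from 0.0 (shut) to 1.0 (fully open).
Only numpy, scipy, OpenCV 4.12 (cv2) and the standard library are available. Lean on these libraries where they do the work, as an engineer would, in place of code of your own. Each camera call takes 0.05 s, during which the arm holds its last target.

### The job

Four finished parts stand on the bench: a flanged collar, a plain round bush, a hexagonal spacer and an oblong block. Put each upright into the nest whose outline matches it (collar in the large round one, bush in the small round one), down flat on the nest's floor inside the lip, and let go. Set the parts down rather than dropping them, and leave the glass jar and the wrench where they are.

Things in the scene. Friction and masses are not known exactly. Their poses are not given: they have to be found in the camera images.
- collar: Flanged collar, plain steel, about 0.35 to 0.6 kg: a round flange 60 mm in diameter and 8 mm thick at the bottom, with a round hub 40 mm in diameter above it; 48 mm high in all. Grip it by the hub. Stands upright on the bench at the start. Origin: centre of the underside; z up. Belongs in nest_large_round.
- bush: Plain round bush, steel, about 0.15 to 0.26 kg: a tube 36 mm in outer diameter, 20 mm bore, 45 mm high. Stands upright on the bench at the start. Origin: centre of the underside; z up. Belongs in nest_small_round.
- hexnut: Hexagonal spacer, plain steel, about 0.34 to 0.6 kg: 42 mm across flats, 48.5 mm across corners, 45 mm high, dark round dummy bore on top. Two opposite flats face along its x axis (and others at every 60 degrees); corners point along y. Stands upright on the bench at the start. Origin: centre of the underside; z up. Belongs in nest_hex.
- block: Oblong milled aluminium block, about 0.19 to 0.33 kg: 66 mm along its x axis, 34 mm along y, 44 mm high, with an 18 mm wide, 10 mm deep slot across the middle of its top (the slot runs along y). Stands upright on the bench at the start. Origin: centre of the underside; z up. Belongs in nest_oblong.
- nest_large_round: A shallow holder fixed to the bench: black plastic floor with a grey raised lip all round. The floor's upper face is 5 mm above the bench, the lip's top 10 mm above the bench, the lip is 5 mm thick. Origin: centre of the underside, on the bench; z up. Large round outline: inside the lip 76 mm in diameter, outside 86 mm.
- nest_small_round: A shallow holder fixed to the bench: black plastic floor with a grey raised lip all round. The floor's upper face is 5 mm above the bench, the lip's top 10 mm above the bench, the lip is 5 mm thick. Origin: centre of the underside, on the bench; z up. Small round outline: inside the lip 52 mm in diameter, outside 62 mm.
- nest_hex: A shallow holder fixed to the bench: black plastic floor with a grey raised lip all round. The floor's upper face is 5 mm above the bench, the lip's top 10 mm above the bench, the lip is 5 mm thick. Origin: centre of the underside, on the bench; z up. Hexagonal outline: inside the lip 58 mm across flats, outside 68 mm; flats face along its x axis and at every 60 degrees.
- nest_oblong: A shallow holder fixed to the bench: black plastic floor with a grey raised lip all round. The floor's upper face is 5 mm above the bench, the lip's top 10 mm above the bench, the lip is 5 mm thick. Origin: centre of the underside, on the bench; z up. Oblong outline: inside the lip 82 mm along its x axis by 50 mm along y; outside 92 by 60 mm.
- jar: Small loose closed glass jar with a white stopper and wire clasp, 54 mm in diameter, 75 mm high, standing among the parts; not part of the job, leave it standing where it is. Origin: centre of the underside.
- wrench: Loose steel wrench about 170 mm long lying flat beyond the work area; not part of the job, leave it. Origin: on its underside, x along the handle.
Things that resemble listed ones, but are neither listed nor needed, are in the scene too. Leave any brown look-alike of the bush alone.

How it is judged:
At the end, for the whole second after the job is handed in: Each part stands upright (within 0.1 rad) and at rest on the floor of its own nest, inside the lip (underside 2 to 7.5 mm above the nest's underside, centres within 13 mm), and is released (horizontal distance between collar and nest_large_round below 0.013 m and z of collar in the frame of nest_large_round between 0.002 and 0.0075 m and angle between each of collar, bush, hexnut, block's own z axis and vertical below 0.1 rad and linear speed of each of collar, bush, hexnut, block below 0.02 m/s and contact force between the fingers and collar below 0.05 N and horizontal distance between bush and nest_small_round below 0.013 m and z of bush in the frame of nest_small_round between 0.002 and 0.0075 m and contact force between the fingers and bush below 0.05 N and horizontal distance between hexnut and nest_hex below 0.013 m and z of hexnut in the frame of nest_hex between 0.002 and 0.0075 m and contact force between the fingers and hexnut below 0.05 N and horizontal distance between block and nest_oblong below 0.013 m and z of block in the frame of nest_oblong between 0.002 and 0.0075 m and contact force between the fingers and block below 0.05 N); the robot touches nothing.
It fails at once if a part was dropped or knocked over: loose from the fingers it moved faster than 0.7 m/s (a fall of about 25 mm) ((contact force between the fingers and collar below 0.01 N and linear speed of collar above 0.7 m/s) or (contact force between the fingers and bush below 0.01 N and linear speed of bush above 0.7 m/s) or (contact force between the fingers and hexnut below 0.01 N and linear speed of hexnut above 0.7 m/s) or (contact force between the fingers and block below 0.01 N and linear speed of block above 0.7 m/s)).
It fails at once if the glass jar was moved more than 25 mm or tipped (distance of jar from where it was at the start of the episode above 0.025 m or angle between jar's own z axis and vertical above 0.35 rad).
It fails at once if the wrench was moved more than 30 mm (distance of wrench from where it was at the start of the episode above 0.03 m).
It also fails if it takes over 96 s, if anything falls off the work surface, if the arm or the gripper's body presses on something with over 40 N, if the wrist force passes 120 N, or if a joint passes its speed limit or range.

## Working session

There is one attempt and no reset: what is moved stays moved. The work goes in short steps, Python scripts to look and compute and a tool call to move; the robot and the scene stay as the last step left them, time stands still between calls to the robot, and variables do not carry over. Pictures are saved under pics/ and viewed, and the job is handed in when it is done.

Besides the shell and the picture viewer there is one more tool, called after ">>>" in YAML: its name, and indented under it one key for each argument. step_arm: Moves the arm, as the interface text tells. Its arguments: {"type":"object","properties":{"moves":{"type":"array","items":{"type":"object","properties":{"dx":{"type":"number"},"dy":{"type":"number"},"dz":{"type":"number"},"roll":{"type":"number"},"jaw":{"type":"number"}}}},"newtons":{"type":"number"}},"required":["moves"]}

```bash
ls; mkdir -p pics; python3 - <<'E'
from station import sensors, optics, job, r
import cv2,json
s=sensors.sense();print(s);print(r.grip_point_offset)
for n in ("scene","top","wrist"):
    c=optics.camera(n);cv2.imwrite(f"pics/{n}0.png",c["img"])
    print(n,{k:v for k,v in c.items() if k!="img"})
E
```

```text
pics
{'clock': 0.0, 'joint_pos': array([-1.24972671,  0.60014497, -0.0025292 ,  1.60012884,  0.00181023,
        0.94286868, -0.07976682]), 'joint_vel': array([-0.00049801,  0.00158043, -0.0021646 ,  0.00072792,  0.00029633,
       -0.00091825, -0.00136   ]), 'joint_efforts': array([-1.42346358e-03, -7.76448727e+01,  1.56430129e+00, -2.58017814e+01,
        1.23006437e-02,  8.83580418e-03,  4.20963488e-05]), 'tool_pos': array([0.28066754, 0.6679048 , 0.19250323]), 'tcp_rot': array([-6.20541820e-01, -3.07954362e+00,  2.42014232e-03]), 'contact_force': array([-0.1002872 , -0.17284926,  0.7778766 ]), 'wrist_torque': array([ 0.01767784,  0.10084044, -0.03559305]), 'gripper_width': 1.0003949039722515}
0.0187
scene {'camera_matrix': array([[405.10661974,   0.        , 278.11485681],
       [  0.        , 405.10661974, 203.76796316],
       [  0.        ,   0.        ,   1.        ]]), 'dist_coeffs': array([-0.06368712,  0.        ,  0.        ,  0.        ,  0.        ]), 'rvec': array([ 2.2024928 ,  0.58884568, -0.2841099 ]), 'tvec': array([-0.51675093, -0.14996674,  1.1551748 ])}
top {'c
[... 297 characters left out ...]
3,  0.06438072]), 'tvec': array([0.01435694, 0.58649142, 0.99895149])}
wrist {'camera_matrix': array([[349.62445987,   0.        , 283.54877426],
       [  0.        , 349.62445987, 207.51570519],
       [  0.        ,   0.        ,   1.        ]]), 'dist_coeffs': array([-0.06241151,  0.        ,  0.        ,  0.        ,  0.        ]), 'tool_from_camera': array([[ 1.26293663e-03, -9.45825094e-01, -3.24674140e-01,
         8.31942704e-02],
       [ 9.99999202e-01,  1.18827309e-03,  4.28235877e-04,
        -3.86415668e-05],
       [-1.92346939e-05, -3.24674422e-01,  9.45825840e-01,
        -1.81129901e-01],
       [ 0.00000000e+00,  0.00000000e+00,  0.00000000e+00,
         1.00000000e+00]])}
```

View pics/scene0.png

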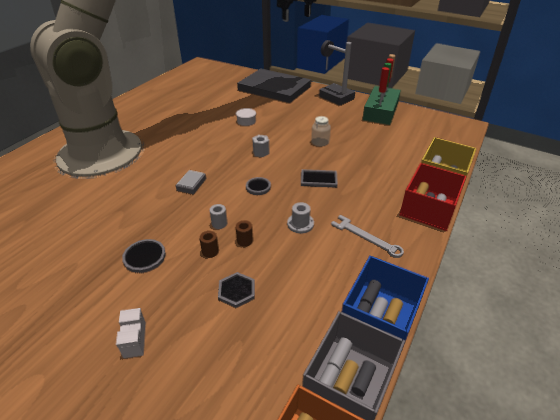

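View pics/top0.png

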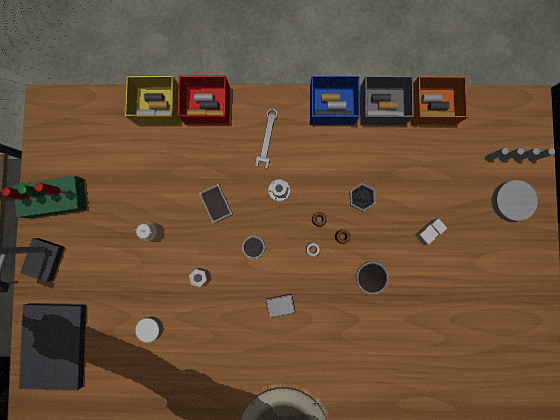

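View pics/wrist0.png

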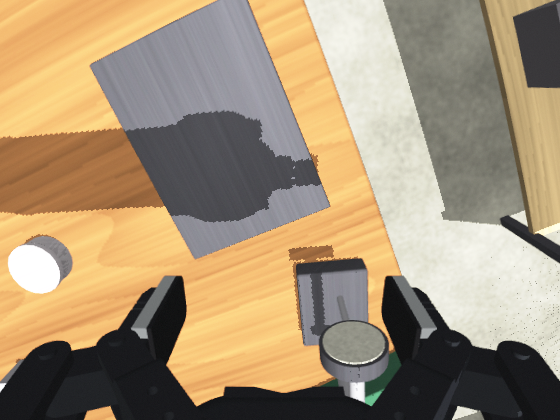

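The scene and top views show every part: in the top view, collar (279,190), bush (313,250), hexnut (198,278) and block (432,232). The nests are large (372,278), small (254,247), hex (362,197) and oblong (216,203). The jar is at (146,231). There are brown look-alikes at (319,219) and (342,236). The wrist view shows only the side clutter. Next I'll measure by contours.

```bash
cat > h.py <<'E'
import cv2,numpy as np
from scipy.spatial.transform import Rotation as R
def ray(c,pts,s=None):
    """pixel->(origin, dirs) in world"""
    p=cv2.undistortPoints(np.array(pts,float).reshape(-1,1,2),c["camera_matrix"],c["dist_coeffs"]).reshape(-1,2)
    d=np.c_[p,np.ones(len(p))]
    if "rvec" in c:
        M=cv2.Rodrigues(c["rvec"])[0]; return -M.T@c["tvec"], d@M
    T=c["tool_from_camera"]; W=R.from_rotvec(s["tcp_rot"]).as_matrix()
    return s["tool_pos"]+W@T[:3,3], d@(W@T[:3,:3]).T
def plane(c,pts,z,s=None):
    o,d=ray(c,pts,s); return (o+d*((z-o[2])/d[:,2])[:,None])[:,:2]
def proj(c,P,s=None):
    P=np.array(P,float).reshape(-1,3)
    if "rvec" in c: return cv2.projectPoints(P,c["rvec"],c["tvec"],c["camera_matrix"],c["dist_coeffs"])[0].reshape(-1,2)
    T=np.eye(4);T[:3,:3]=R.from_rotvec(s["tcp_rot"]).as_matrix();T[:3,3]=s["tool_pos"];M=np.linalg.inv(T@c["tool_from_camera"])
    return cv2.projectPoints(P,cv2.Rodrigues(M[:3,:3])[0],M[:3,3],c["camera_matrix"],c["dist_coeffs"])[0].reshape(-1,2)
def tri(*rays):
    A=np.zeros((3,3));b=np.zeros(3)
    for o,d in rays:
        d=d/np.linalg.norm(d);Q=np.eye(3)-np.outer(d,d);A+=Q;b+=Q@o
    X=np.linalg.solve(A,b); return X,[np.linalg.norm(np.cross(X-o,d/np.linalg.norm(d))) for o,d in rays]
E
python3 - <<'E'
from h import *
for n,(x0,y0,x1,y1) in {"top":(120,150,470,320),"scene":(110,110,350,360)}.items():
    im=cv2.imread(f"pics/{n}0.png")
    hsv=cv2.cvtColor(im,cv2.COLOR_BGR2HSV)
    m=(hsv[...,1]<90).astype(np.uint8)*255
    cs,_=cv2.findContours(m,cv2.RETR_EXTERNAL,cv2.CHAIN_APPROX_NONE)
    for c in cs:
        a=cv2.contourArea(c);x,y,w,h=cv2.boundingRect(c)
        if a>60 and x0<x<x1 and y0<y<y1: print(n,(x,y,w,h),a,np.round(cv2.minEnclosingCircle(c)[0],1), [np.round(q,1) for q in cv2.minAreaRect(c)])
    cr=im[y0:y1,x0:x1]; k=min(800/(x1-x0),600/(y1-y0)); o=cv2.resize(cr,None,fx=k,fy=k,interpolation=cv2.INTER_CUBIC); cv2.imwrite(f"pics/{n}0z.png",o); 
E
```

```text
top (135, 317, 27, 26) 495.0 [148.1 328.9] [array([148., 329.]), array([24. , 26.9]), np.float64(45.0)]
top (266, 294, 29, 24) 450.5 [279.7 305.7] [array([280. , 305.6]), array([18.8, 26.1]), np.float64(78.7)]
top (189, 268, 21, 19) 256.5 [199. 277.] [array([198.9, 277.3]), array([17.9, 19.6]), np.float64(76.0)]
top (356, 262, 33, 33) 807.0 [371.8 277.4] [array([372., 278.]), array([32., 32.]), np.float64(90.0)]
top (306, 243, 14, 14) 136.0 [312.7 249.1] [array([312.5, 249.5]), array([13., 13.]), np.float64(90.0)]
top (242, 236, 23, 23) 397.5 [253.  246.8] [array([253., 247.]), array([22., 22.]), np.float64(90.0)]
top (135, 221, 27, 20) 361.0 [148. 231.] [array([148. , 230.5]), array([19., 26.]), np.float64(90.0)]
top (415, 218, 32, 27) 433.5 [430.5 231. ] [array([430.6, 231. ]), array([16.9, 29.4]), np.float64(48.4)]
top (199, 184, 34, 40) 717.0 [215.2 203.4] [array([215.3, 203.4]), array([34.2, 22.6]), np.float64(65.6)]
top (350, 183, 26, 29) 526.5 [362.2 196.9] [array([362.5, 197. ]), array([28., 25.]), np.float64(90.0)]
top (268, 179, 22, 23) 359.5 [278.7 189.9] [array([278.5, 19
[... 621 characters left out ...]
] [array([217.7, 216. ]), array([24.5, 16.1]), np.float64(84.3)]
scene (287, 202, 27, 31) 584.0 [300.5 217.5] [array([300., 217.]), array([30., 26.]), np.float64(90.0)]
scene (246, 177, 25, 18) 332.5 [258.  185.5] [array([258. , 185.5]), array([17., 24.]), np.float64(90.0)]
scene (176, 170, 30, 24) 433.5 [190.5 181.5] [array([190.5, 181.5]), array([19.2, 30.3]), np.float64(39.8)]
scene (301, 169, 37, 18) 547.0 [318.5 178.5] [array([319., 178.]), array([36.5, 16.7]), np.float64(2.4)]
scene (252, 135, 17, 22) 296.5 [260.2 145.1] [array([260. , 145.5]), array([21., 16.]), np.float64(90.0)]
scene (312, 116, 18, 30) 381.5 [320.4 130.5] [array([320.9, 130.5]), array([16.5, 29.4]), np.float64(4.1)]
```

```bash
python3 -c "
from station import r
print([a for a in dir(r) if not a.startswith('_')])"
```

```text
['IKError', 'grip_point_offset']
```

View pics/top0z.png

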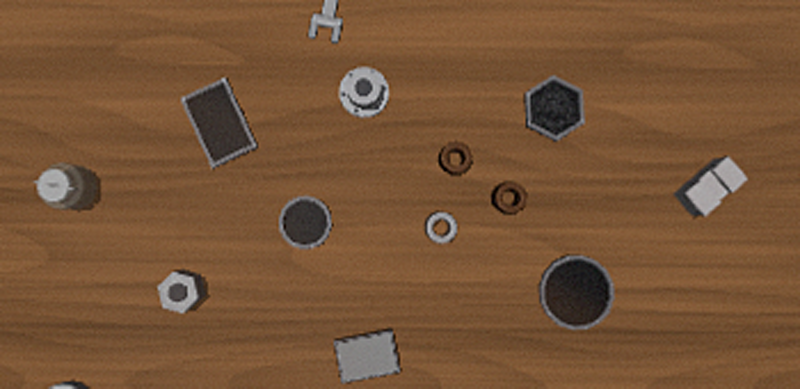

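View pics/scene0z.png

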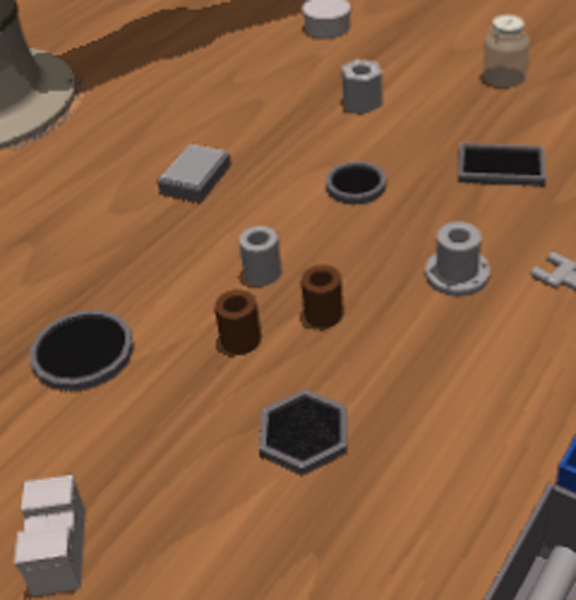

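The zoomed top view shows the tops: collar bore (363,88), bush ring (441,228), hexnut bore (178,292) and the two block lands. The scene zoom shows collar bore (459,234), bush bore (259,238) and hexnut bore (361,71). Next: triangulate these, then measure the nests.

```bash
python3 - <<'E'
from h import *
from station import optics
T=optics.camera("top");S=optics.camera("scene")
kt=800/350;ks=2.4
t=lambda x,y:(np.array([x,y])+.5)/kt-.5+[120,150]
s=lambda x,y:(np.array([x,y])+.5)/ks-.5+[110,110]
P={"collar":((363.5,88),(459,234)),"bush":((441,228),(259,238)),"hexnut":((178,292),(361,71)),
"block_c1":((701,217),(21,553)),"blocklandN":((730,175),(48,493)),
"large":((576,292),(82,348)),"small":((305,222),(357,181)),"hex":((554,107),(304,430)),"obl":((219,122),(502,163)),
"jar":((55,186),(507,28)),"plate":((367,355),(196,165)),"br1":((456,158),(322,277)),"br2":((510,197),(238,303))}
for n,(a,b) in P.items():
    o,d=ray(T,t(*a));o2,d2=ray(S,s(*b));X,e=tri((o,d[0]),(o2,d2[0]));print(n,np.round(X*1000,1),np.round(np.array(e)*1000,1))
    z={"collar":.048,"bush":.045,"hexnut":.045,"jar":.075}.get(n,.01 if n in("large","small","hex","obl") else .044)
    print("   planes",z,np.round(plane(T,t(*a),z)*1000,1),np.round(plane(S,s(*b),z)*1000,1))
im=cv2.imread("pics/top0.png")
def contour(lo,roi,ch=None):
    pass
# orientations
hsv=cv2.cvtColor(im,cv2.COLOR_BGR2HSV)
for n,(cx,cy,hw),z,cond in [("obl",(216,203,25),.010,hsv[...,1]<90),("hex",(362,197,20),.010,hsv[...,1]<90),("hexnut",(198,278,14),.045,(hsv[...,1]<90)&(hsv[...,2]>110)),("block",(431,231,22),.044,(hsv[...,1]<90)&(hsv[...,2]>130))]:
    m=np.zeros(im.shape[:2],np.uint8);m[cy-hw:cy+hw,cx-hw:cx+hw]=cond[cy-hw:cy+hw,cx-hw:cx+hw]*255
    cs,_=cv2.findContours(m,cv2.RETR_EXTERNAL,cv2.CHAIN_APPROX_NONE);c=np.concatenate([q for q in cs if cv2.contourArea(q)>30])
    w=plane(T,c.reshape(-1,2),z); h=cv2.convexHull((w*1000).astype(np.float32))
    print(n,cv2.minAreaRect(h), "bbox",w.min(0),w.max(0))
    cen=w.mean(0)
    d=w-cen
    if n.startswith("hex"):
        a=np.arctan2(d[:,1],d[:,0]);rr=np.hypot(*d.T)
        ph=np.angle(np.sum(rr**4*np.exp(6j*a)))/6; print("  corner dir deg (mod60)",np.degrees(ph))
E
```

```text
collar [644.5  16.4  48.5] [1. 1.]
   planes 0.048 [[643.7  15.9]] [[645.1  17.6]]
bush [485.1 -73.2  42.8] [0.8 0.8]
   planes 0.045 [[484.6 -73.5]] [[487.5 -74.7]]
hexnut [409.2 225.5  42.5] [0.2 0.2]
   planes 0.045 [[409.3 224.8]] [[411.6 222.1]]
block_c1 [ 497.4 -395.3  -22.9] [1.9 1.9]
   planes 0.044 [[ 499.3 -369. ]] [[ 542.4 -416.7]]
blocklandN [ 547.3 -387.1   79.5] [1.9 1.9]
   planes 0.044 [[ 547.3 -403. ]] [[ 523.  -372.5]]
large [ 410.2 -234.8    5.5] [0.2 0.2]
   planes 0.01 [[ 410.5 -234. ]] [[ 414.3 -237.4]]
small [490.   84.9   6.2] [0.9 0.9]
   planes 0.01 [[489.3  84.1]] [[493.5  81.2]]
hex [ 628.1 -210.9    5.4] [0.2 0.2]
   planes 0.01 [[ 627.7 -209.8]] [[ 630.3 -213.9]]
obl [607.9 189.4   5.8] [0.6 0.6]
   planes 0.01 [[607.  188.3]] [[610.7 184.5]]
jar [528.1 362.8  65.3] [0.2 0.2]
   planes 0.075 [[527.8 359.1]] [[535.5 346.3]]
plate [337.7  10.2  19.6] [0.9 0.9]
   planes 0.044 [[341.2   9.4]] [[363.1 -13.8]]
br1 [565.3 -89.8  44.2] [1.2 1.2]
   planes 0.044 [[564.4 -90.5]] [[566.2 -88.9]]
br2 [ 521.1 -151.5   43.4] [0.9 0.9]
   planes 0.044 [[ 520.4 -152. ]] [[ 522.3 -151.5]]
obl ((606.3817138671875, 189.03567504882812), (94.655517578125, 61.39445114135742), 25.660310745239258) bbox [0.5526503  0.14278754] [0.65946841 0.23435118]
hex ((626.578125, -210.93240356445312), (67.71674346923828, 76.42183685302734), 89.66110229492188) bbox [ 0.58837632 -0.24477606] [ 0.66477967 -0.17695947]
  corner dir deg (mod60) 3.445828974786427
hexnut ((409.07818603515625, 225.980712890625), (46.36827850341797, 41.479244232177734), 72.63169860839844) bbox [0.38734333 0.20277911] [0.43108632 0.24750259]
  corner dir deg (mod60) 14.22709945025694
block ((535.719970703125, -387.112060546875), (35.855220794677734, 66.70071411132812), 41.21894454956055) bbox [ 0.50105537 -0.42104278] [ 0.56632541 -0.3527976 ]
```

```bash
cat >> h.py <<'E'
def go(s,x,y,z,yaw=None):
    """yaw = world direction (deg) of tool y; prints dx,dy,dz cm, roll"""
    W=R.from_rotvec(s["tcp_rot"]).as_matrix()
    d=W.T@(np.array([x,y,z])-s["tool_pos"])*100
    psi=np.degrees(np.arctan2(W[1,1],W[0,1]))
    roll=0
    if yaw is not None: roll=-np.radians((yaw-psi+180)%360-180)
    print("from",np.round(s["tool_pos"],4),"psi %.2f tilt z %s"%(psi,np.round(W[:,2],3)),"t",round(s["clock"],2)); print("dx %.2f dy %.2f dz %.2f roll %.3f"%(*d,roll))
E
python3 - <<'E'
from h import *
from station import sensors
go(sensors.sense(),.409,.226,.19,43)
E
```

```text
from [0.2808 0.6682 0.193 ] psi 67.21 tilt z [-0.    -0.001 -1.   ] t 0.25
dx -28.95 dy -35.80 dz 0.33 roll 0.423
```

>>> step_arm:
  moves:
    - {"dx": -29,"dy": -35.8,"dz": 0.3,"roll": 0.42,"jaw": 1}
    - {"dx": -29,"dy": -35.8,"dz": 0.3,"roll": 0.42,"jaw": 1}
    - {"dx": -29,"dy": -35.8,"dz": 0.3,"roll": 0.42,"jaw": 1}
    - {"dx": -29,"dy": -35.8,"dz": 0.3,"roll": 0.42,"jaw": 1}
    - {"dx": -29,"dy": -35.8,"dz": 0.3,"roll": 0.42,"jaw": 1}
    - {"dx": -29,"dy": -35.8,"dz": 0.3,"roll": 0.42,"jaw": 1}
    - {"dx": -29,"dy": -35.8,"dz": 0.3,"roll": 0.42,"jaw": 1}
    - {"dx": -29,"dy": -35.8,"dz": 0.3,"roll": 0.42,"jaw": 1}
    - {"dx": -29,"dy": -35.8,"dz": 0.3,"roll": 0.42,"jaw": 1}
    - {"dx": -29,"dy": -35.8,"dz": 0.3,"roll": 0.42,"jaw": 1}
    - {"dx": -29,"dy": -35.8,"dz": 0.3,"roll": 0.42,"jaw": 1}
    - {"dx": -29,"dy": -35.8,"dz": 0.3,"roll": 0.42,"jaw": 1}

```text
clock: 1.45
tool_pos: [0.4095, 0.2272, 0.1905]
tcp_rot: [1.248, 2.883, 0.001]
contact_force: [-0.7, 0.4, 0.5]
gripper_width: 1.001
```

```bash
cat > w.py <<'E'
import sys
from h import *
from station import sensors,optics
import pickle
n=sys.argv[1]
s=sensors.sense();c=optics.camera("wrist");cv2.imwrite(f"pics/{n}.png",c["img"]);pickle.dump((s,c),open(n+".pkl","wb"))
print(s["tool_pos"],s["contact_force"],s["gripper_width"],s["clock"],s["joint_pos"][-1])
E
python3 w.py w1
```

```text
[0.40954138 0.22722432 0.19052591] [-0.66699378  0.42003766  0.45423607] 1.001269578945502 1.45 0.20148046305994455
```

View pics/w1.png

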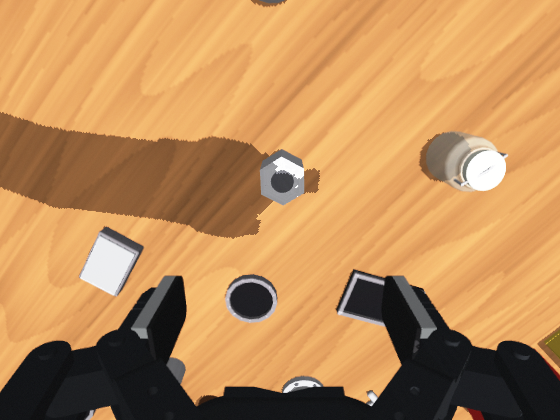

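Wrist view: the hexnut top is at about (282,179), with its flats already facing left and right along the jaws. The small nest is at (251,298) and the jar is well clear at (480,170). Next is a fine measurement.

```bash
cat > seg.py <<'E'
import sys,pickle
from h import *
n,x0,y0,x1,y1,sat,vmin,z=sys.argv[1],*map(float,sys.argv[2:9])
x0,y0,x1,y1=map(int,(x0,y0,x1,y1))
s,c=pickle.load(open(n+".pkl","rb"));hsv=cv2.cvtColor(c["img"],cv2.COLOR_BGR2HSV)
m=np.zeros(hsv.shape[:2],np.uint8);m[y0:y1,x0:x1]=((hsv[...,1]<sat)&(hsv[...,2]>vmin))[y0:y1,x0:x1]*255
k=cv2.getStructuringElement(cv2.MORPH_ELLIPSE,(3,3));m=cv2.morphologyEx(m,cv2.MORPH_OPEN,k)
cs,_=cv2.findContours(m,cv2.RETR_EXTERNAL,cv2.CHAIN_APPROX_NONE)
o=c["img"].copy();cv2.drawContours(o,cs,-1,(0,0,255),1)
cs=[q for q in cs if cv2.contourArea(q)>80]
for q in cs:
    w=plane(c,q.reshape(-1,2),z,s)*1000;h=cv2.convexHull(w.astype(np.float32))
    (cx,cy),(a,b),g=cv2.minAreaRect(h);cc,rr=cv2.minEnclosingCircle(h);M=cv2.moments(h)
    print("px",cv2.boundingRect(q),"rect c",np.round((cx,cy),1),"size %.1f@%.1f %.1f@%.1f"%(a,g,b,g+90),"circ",np.round(cc,1),round(2*rr,1),"centroid",np.round((M["m10"]/M["m00"],M["m01"]/M["m00"]),1))
r=o[y0:y1,x0:x1];f=min(700/r.shape[1],500/r.shape[0]);cv2.imwrite(f"pics/{n}_s{x0}_{y0}.png",cv2.resize(r,None,fx=f,fy=f,interpolation=cv2.INTER_NEAREST))
E
python3 seg.py w1 250 140 320 215 60 0 .045; python3 seg.py w1 215 265 285 330 80 0 .01
```

```text
px (260, 150, 44, 55) rect c [407.4 227.2] size 41.3@44.3 53.3@134.3 circ [407.8 227.6] 53.4 centroid [407.5 227.3]
px (225, 274, 52, 49) rect c [488.5  85.7] size 61.8@42.8 67.9@132.8 circ [488.5  85.7] 68.4 centroid [489.2  85.8]
```

View pics/w1_s250_140.png

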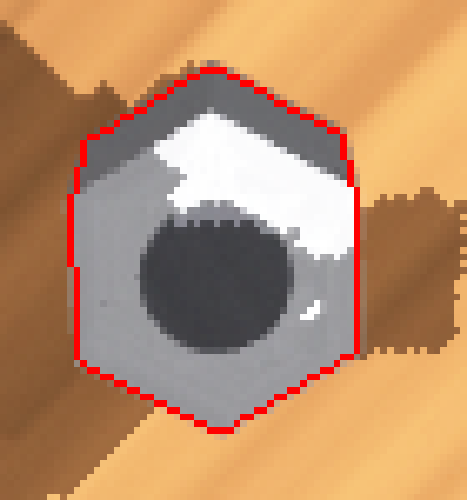

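The bore centre is at pixel (282.4,181.4). The side faces at the top show that the contour includes the wall, so I'll use the bore centre.

```bash
python3 - <<'E'
from h import *
import pickle
from station import sensors
s,c=pickle.load(open("w1.pkl","rb"))
p=plane(c,[(282.4,181.2)],.045,s)[0];print(p)
go(sensors.sense(),*p,.06,43.5)
go(sensors.sense(),*p,.008,43.5)
E
```

```text
[0.41046083 0.22529216]
from [0.4093 0.2277 0.1904] psi 43.25 tilt z [ 0.     0.001 -1.   ] t 1.5
dx -0.26 dy -0.09 dz 13.04 roll -0.004
from [0.4093 0.2277 0.1904] psi 43.25 tilt z [ 0.     0.001 -1.   ] t 1.5
dx -0.26 dy -0.10 dz 18.24 roll -0.004
```

>>> step_arm:
  moves:
    - {"dx": -0.26,"dy": -0.1,"dz": 6,"jaw": 1}
    - {"dx": -0.26,"dy": -0.1,"dz": 10,"jaw": 1}
    - {"dx": -0.26,"dy": -0.1,"dz": 13,"jaw": 1}
    - {"dx": -0.26,"dy": -0.1,"dz": 15.5,"jaw": 1}
    - {"dx": -0.26,"dy": -0.1,"dz": 17.8,"jaw": 1}
    - {"dx": -0.26,"dy": -0.1,"dz": 17.8,"jaw": 1}
    - {"dx": -0.26,"dy": -0.1,"dz": 17.8,"jaw": 0}
    - {"dx": -0.26,"dy": -0.1,"dz": 17.8,"jaw": 0}
    - {"dx": -0.26,"dy": -0.1,"dz": 17.8,"jaw": 0}
    - {"dx": -0.26,"dy": -0.1,"dz": 17.8,"jaw": 0}
    - {"dx": -0.26,"dy": -0.1,"dz": 17.8,"jaw": 0}
    - {"dx": -0.26,"dy": -0.1,"dz": 17.8,"jaw": 0}
  newtons: 60

```text
$.moves[0]: bad value
```

>>> step_arm:
  moves:
    - {"jaw": 0}
    - {"jaw": 0}
    - {"jaw": 0}

```text
$.moves[0]: bad value
```

>>> step_arm:
  moves:
    - {"dx": -0.26,"dy": -0.1,"dz": 6,"roll": 0,"jaw": 1}
    - {"dx": -0.26,"dy": -0.1,"dz": 10,"roll": 0,"jaw": 1}
    - {"dx": -0.26,"dy": -0.1,"dz": 13,"roll": 0,"jaw": 1}
    - {"dx": -0.26,"dy": -0.1,"dz": 15.5,"roll": 0,"jaw": 1}
    - {"dx": -0.26,"dy": -0.1,"dz": 17.8,"roll": 0,"jaw": 1}
    - {"dx": -0.26,"dy": -0.1,"dz": 17.8,"roll": 0,"jaw": 1}
    - {"dx": -0.26,"dy": -0.1,"dz": 17.8,"roll": 0,"jaw": 0}
    - {"dx": -0.26,"dy": -0.1,"dz": 17.8,"roll": 0,"jaw": 0}
    - {"dx": -0.26,"dy": -0.1,"dz": 17.8,"roll": 0,"jaw": 0}
    - {"dx": -0.26,"dy": -0.1,"dz": 17.8,"roll": 0,"jaw": 0}
    - {"dx": -0.26,"dy": -0.1,"dz": 17.8,"roll": 0,"jaw": 0}
    - {"dx": -0.26,"dy": -0.1,"dz": 17.8,"roll": 0,"jaw": 0}
  newtons: 60

```text
clock: 2.7
tool_pos: [0.4108, 0.2235, 0.0128]
tcp_rot: [1.249, 2.882, 0.001]
contact_force: [0.1, -1.0, -0.4]
gripper_width: 0.006
```

The jaws shut fully, so the grasp missed. I'll look.

```bash
python3 w.py w2; python3 - <<'E'
from h import *
from station import optics
c=optics.camera("scene");cv2.imwrite("pics/s2.png",cv2.resize(c["img"][90:250,170:390],None,fx=3.5,fy=3.5))
E
```

```text
[0.41077231 0.22353259 0.0127584 ] [ 0.05293969 -0.98212949 -0.41018238] 0.005535084853275583 2.7 0.2713351092662838
```

View pics/w2.png

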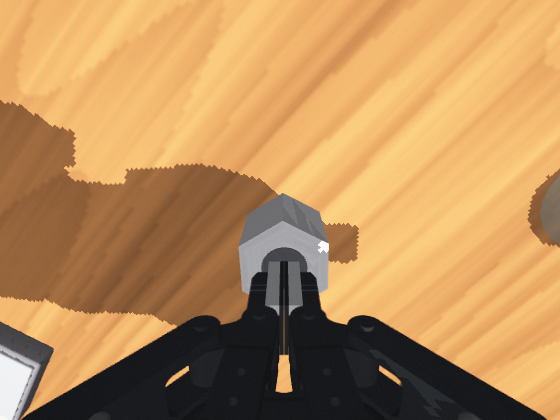

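View pics/s2.png

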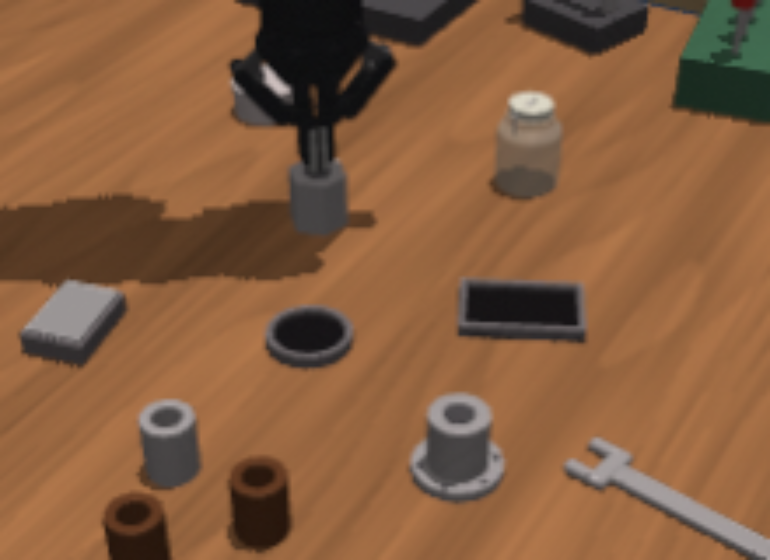

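```bash
python3 - <<'E'
from h import *
import pickle
from station import optics
s,c=pickle.load(open("w2.pkl","rb"))
T=c["tool_from_camera"];M=np.linalg.inv(T)
for p in ([0,0,0],[0,0,-.0187],[0,0,-.04],[0,0,.02]):
    print(p,cv2.projectPoints(np.array([p],float),cv2.Rodrigues(M[:3,:3])[0],M[:3,3],c["camera_matrix"],c["dist_coeffs"])[0].ravel())
# nut bore px in w2 ~ (284,262)
for z in(.045,):print(plane(c,[(284,258)],z,s))
C=optics.camera("scene");print(proj(C,[[*s["tool_pos"]],[.4105,.2253,.045],[.4105,.2253,0]]),s["tool_pos"])
C=optics.camera("top");cv2.imwrite("pics/t2.png",cv2.resize(C["img"][240:320,150:250],None,fx=6,fy=6))
E
```

```text
[0, 0, 0] [283.14545164 242.57854963]
[0, 0, -0.0187] [283.13132816 257.71738646]
[0, 0, -0.04] [283.11165552 278.96368821]
[0, 0, 0.02] [283.15810498 229.09439475]
[[0.40641327 0.2287526 ]]
[[260.53498476 148.96291938]
 [260.40776649 138.67054803]
 [260.93296742 152.49700514]] [0.41077231 0.22353259 0.0127584 ]
```

View pics/t2.png

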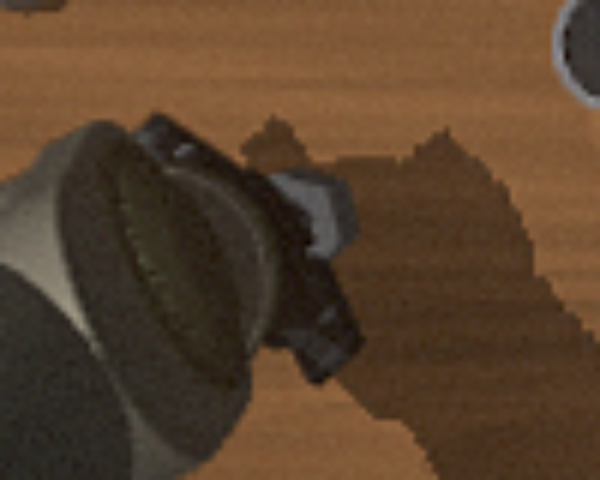

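The wrist and scene views agree. The shut fingertips appear at wrist pixel (284,262) and scene zoom (317,170), right at the nut's top. A TCP at z=13 mm should sit well inside it. So the real tips seem to be about 45 mm behind the reported TCP. I'll raise the arm and measure the tips in two views before trusting that.

>>> step_arm:
  moves:
    - {"dx": 0,"dy": 0,"dz": -3,"roll": 0,"jaw": 0}
    - {"dx": 0,"dy": 0,"dz": -6,"roll": 0,"jaw": 0}
    - {"dx": 0,"dy": 0,"dz": -9,"roll": 0,"jaw": 0}
    - {"dx": 0,"dy": 0,"dz": -9,"roll": 0,"jaw": 0}

```text
clock: 3.3
tool_pos: [0.412, 0.2242, 0.1053]
tcp_rot: [1.249, 2.88, 0.007]
contact_force: [0.2, 0.1, 0.3]
gripper_width: -0.0
```

```bash
python3 w.py w3; python3 - <<'E'
from h import *
from station import optics
import pickle
s,_=pickle.load(open("w3.pkl","rb"))
c=optics.camera("scene");cv2.imwrite("pics/s3.png",cv2.resize(c["img"][60:180,180:340],None,fx=5,fy=5,interpolation=cv2.INTER_CUBIC));print(proj(c,[s["tool_pos"],s["tool_pos"]+[0,0,.044]]))
w=cv2.imread("pics/w3.png");cv2.imwrite("pics/w3z.png",cv2.resize(w[190:330,190:380],None,fx=4,fy=4,interpolation=cv2.INTER_CUBIC))
E
```

```text
[0.41202696 0.22419946 0.10533505] [0.23303206 0.13310761 0.34997117] -0.0004143522493760648 3.3 0.2516968437253759
[[259.93113575 119.33142335]
 [259.36674907 104.13704236]]
```

View pics/s3.png

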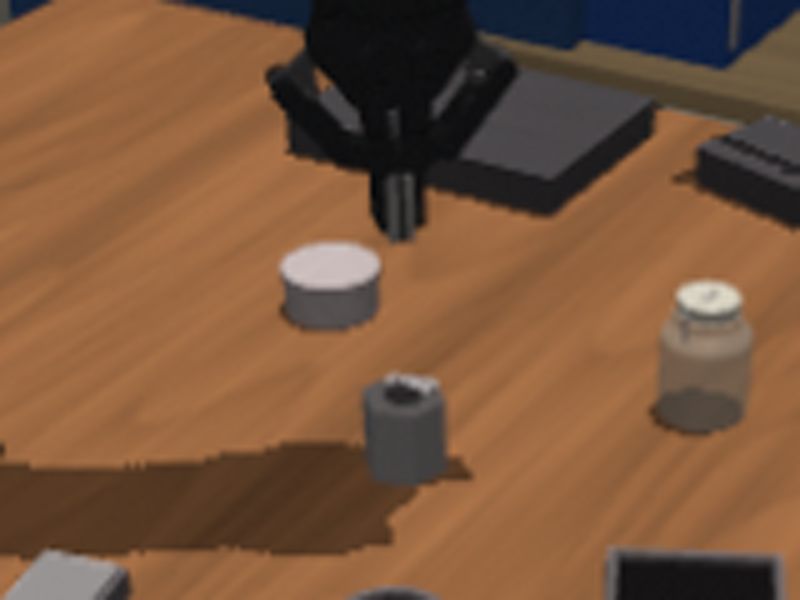

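View pics/w3z.png

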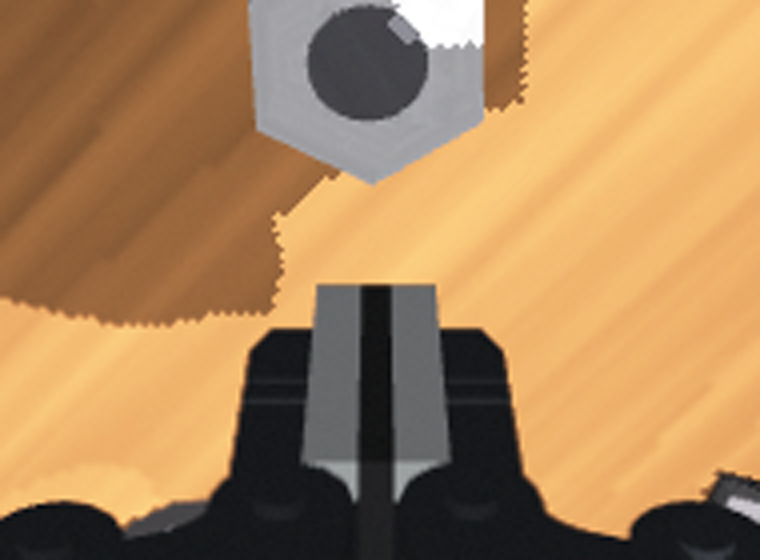

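```bash
python3 - <<'E'
from h import *
from station import optics
import pickle
from scipy.optimize import least_squares
s,cw=pickle.load(open("w3.pkl","rb"));c=optics.camera("scene")
W=R.from_rotvec(s["tcp_rot"]).as_matrix()
f=lambda x,z:s["tool_pos"]+W@np.array([x,0,z])
for hw in (0,.011):
    def res(p):
        return [proj(cw,f(p[0]+hw,p[1]),s)[0,1]-261.3, proj(c,f(p[0]-hw,p[1]))[0,1]-108]
    q=least_squares(res,[0,-.03],x_scale=.01);print(hw,q.x,q.fun)
    print(W[:,2])
# pad width check: wrist pad outer width px, pads 318..437 /4 = 29.7px total at tip
E
```

```text
0 [ 0.00434938 -0.03093701] [2.84217094e-13 0.00000000e+00]
[ 0.00421957  0.00295812 -0.99998672]
0.011 [-0.00221775 -0.03938218] [5.68434189e-14 0.00000000e+00]
[ 0.00421957  0.00295812 -0.99998672]
```

```bash
python3 - <<'E'
from h import *
import pickle
from station import sensors
s1,c1=pickle.load(open("w1.pkl","rb"));s3,c3=pickle.load(open("w3.pkl","rb"))
a=ray(c1,[(282.4,181.2)],s1);b=ray(c3,[(281.9,205.4)],s3)
print(tri((a[0],a[1][0]),(b[0],b[1][0])),plane(c3,[(281.9,205.4)],.045,s3))
p=plane(c3,[(281.9,205.4)],.045,s3)[0]
go(sensors.sense(),.4105,.2255,.03,43.5)
E
```

```text
(array([0.41053909, 0.22504345, 0.04411369]), [np.float64(0.00011182836925867556), np.float64(0.00011182836925854482)]) [[0.41025522 0.22518143]]
from [0.4104 0.2234 0.1021] psi 43.16 tilt z [ 0.  0. -1.] t 3.45
dx 0.15 dy 0.15 dz 7.21 roll -0.006
```

Wrist stereo gives the nut top at 44 mm, so camera and pose agree. Only the fingertips are off, sitting about 40 mm behind the reported TCP. I'll grasp with the TCP about 26 mm "below" the bench, in guarded steps.

>>> step_arm:
  moves:
    - {"dx": 0.1,"dy": 0.15,"dz": 0,"roll": 0,"jaw": 1}
    - {"dx": 0.1,"dy": 0.15,"dz": 0,"roll": 0,"jaw": 1}
    - {"dx": 0.1,"dy": 0.15,"dz": 0,"roll": 0,"jaw": 1}
    - {"dx": 0.1,"dy": 0.15,"dz": 3,"roll": 0,"jaw": 1}
    - {"dx": 0.1,"dy": 0.15,"dz": 6,"roll": 0,"jaw": 1}
    - {"dx": 0.1,"dy": 0.15,"dz": 9,"roll": 0,"jaw": 1}
    - {"dx": 0.1,"dy": 0.15,"dz": 10.5,"roll": 0,"jaw": 1}
    - {"dx": 0.1,"dy": 0.15,"dz": 11.5,"roll": 0,"jaw": 1}
    - {"dx": 0.1,"dy": 0.15,"dz": 11.5,"roll": 0,"jaw": 1}

```text
clock: 4.35
tool_pos: [0.4105, 0.2247, -0.0138]
tcp_rot: [-1.249, -2.881, 0.003]
contact_force: [-0.2, 0.4, 0.7]
gripper_width: 1.003
```

```bash
python3 w.py w4; python3 - <<'E'
from h import *
from station import optics
c=optics.camera("scene");cv2.imwrite("pics/s4.png",cv2.resize(c["img"][80:180,190:340],None,fx=5,fy=5,interpolation=cv2.INTER_CUBIC))
E
```

```text
[ 0.41048806  0.22472639 -0.01381709] [-0.16486567  0.36024042  0.69326645] 1.0029915028911909 4.35 0.27926253410099156
```

View pics/w4.png

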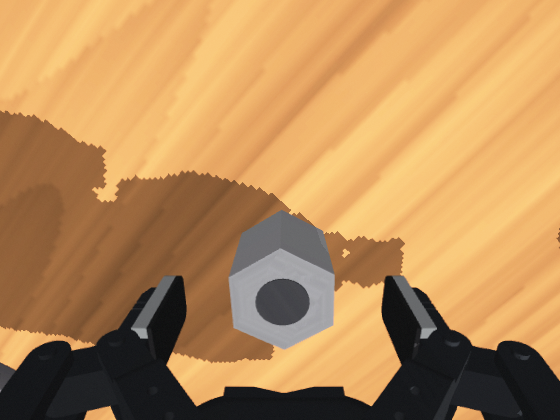

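View pics/s4.png

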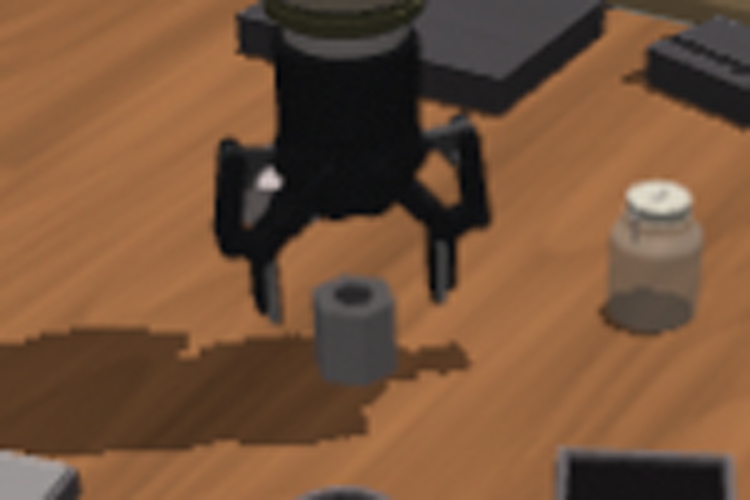

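The views confirm it: the open tips straddle the nut's upper edge (scene zoom, tips (272,320) and (440,300)) and the nut is centred between them (wrist x≈283). I'll go 15 mm lower and grip.

>>> step_arm:
  moves:
    - {"dx": 0,"dy": 0,"dz": 1,"roll": 0,"jaw": 1}
    - {"dx": 0,"dy": 0,"dz": 1.5,"roll": 0,"jaw": 1}
    - {"dx": 0,"dy": 0,"dz": 1.5,"roll": 0,"jaw": 1}
    - {"dx": 0,"dy": 0,"dz": 1.5,"roll": 0,"jaw": 0}
    - {"dx": 0,"dy": 0,"dz": 1.5,"roll": 0,"jaw": 0}
    - {"dx": 0,"dy": 0,"dz": 1.5,"roll": 0,"jaw": 0}
    - {"dx": 0,"dy": 0,"dz": 1.5,"roll": 0,"jaw": 0}
    - {"dx": 0,"dy": 0,"dz": 1.5,"roll": 0,"jaw": 0}
    - {"dx": 0,"dy": 0,"dz": 1.5,"roll": 0,"jaw": 0}
  newtons: 60

```text
clock: 5.35
tool_pos: [0.4109, 0.2251, -0.0272]
tcp_rot: [1.249, 2.883, 0.0]
contact_force: [-1.5, -0.6, 5.6]
gripper_width: 0.485
```

```bash
python3 w.py w5; python3 - <<'E'
from h import *
from station import sensors
s=sensors.sense();go(s,*s["tool_pos"][:2],.12);go(s,.628,-.211,.12,30)
E
```

```text
[ 0.41090048  0.22510834 -0.0272072 ] [-1.50936049 -0.62825619  5.64837674] 0.48480062252768896 5.35 0.3763193326757486
from [ 0.4109  0.2251 -0.0272] psi 43.15 tilt z [ 0.  0. -1.] t 5.4
dx -0.00 dy 0.00 dz -14.72 roll 0.000
from [ 0.4109  0.2251 -0.0272] psi 43.15 tilt z [ 0.  0. -1.] t 5.4
dx -46.67 dy -13.98 dz -14.72 roll 0.229
```

View pics/w5.png

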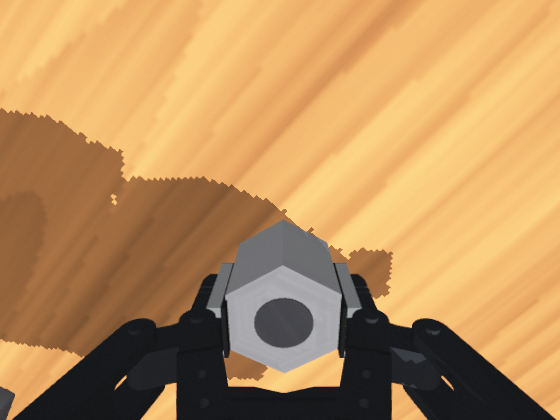

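The nut is gripped: opening 0.485, about 41 mm. Next I lift and check the finger and nut heights from the scene camera.

>>> step_arm:
  moves:
    - {"dx": 0,"dy": 0,"dz": -2,"roll": 0,"jaw": 0}
    - {"dx": 0,"dy": 0,"dz": -5,"roll": 0,"jaw": 0}
    - {"dx": 0,"dy": 0,"dz": -9,"roll": 0,"jaw": 0}
    - {"dx": 0,"dy": 0,"dz": -13,"roll": 0,"jaw": 0}
    - {"dx": 0,"dy": 0,"dz": -15,"roll": 0,"jaw": 0}
    - {"dx": 0,"dy": 0,"dz": -15,"roll": 0,"jaw": 0}
    - {"dx": 0,"dy": 0,"dz": -15,"roll": 0,"jaw": 0}
  newtons: 60

```text
clock: 6.1
tool_pos: [0.4106, 0.2251, 0.1219]
tcp_rot: [1.248, 2.883, -0.0]
contact_force: [-0.7, 0.9, -6.0]
gripper_width: 0.484
```

```bash
python3 w.py w6; python3 - <<'E'
from h import *
from station import optics
c=optics.camera("scene");cv2.imwrite("pics/s6.png",cv2.resize(c["img"][50:170,180:340],None,fx=5,fy=5,interpolation=cv2.INTER_CUBIC))
E
```

```text
[0.41060893 0.22507911 0.12194345] [-0.73586561  0.94610931 -5.95885475] 0.4836425753428042 6.1 0.3243460250569003
```

View pics/s6.png

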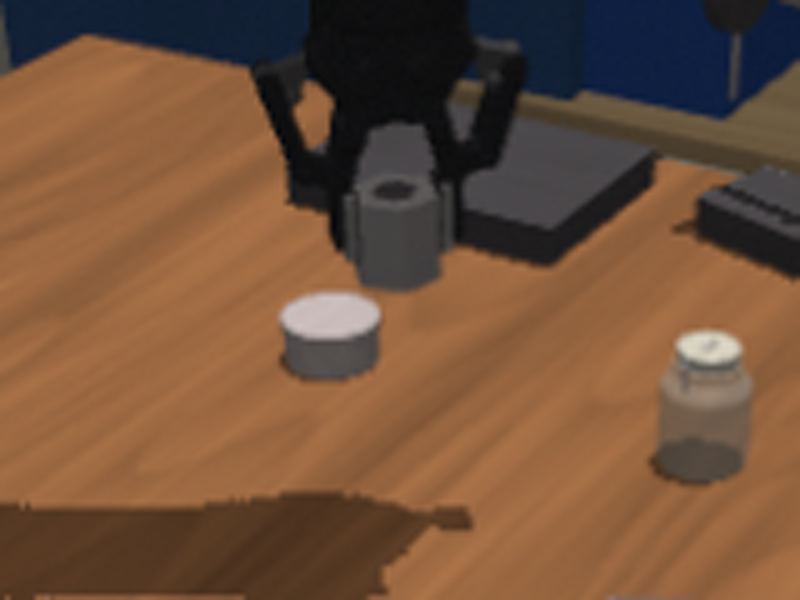

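View pics/w6.png

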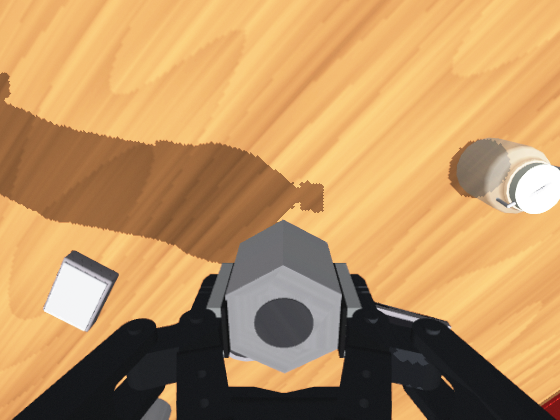

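Scene zoom: the nut is held upright, with its underside at about (398,285), roughly 15 mm below the fingertips at (345,250). The wrist reading agrees: it is 6 N heavier. Next I hover beside the hex nest, so it shows ahead of the part.

```bash
python3 - <<'E'
from h import *
from station import sensors
s=sensors.sense();go(s,.663,-.272,.12,30)
E
```

```text
from [0.4101 0.2246 0.121 ] psi 43.16 tilt z [-0.002 -0.002 -1.   ] t 6.2
dx -53.53 dy -15.52 dz 0.13 roll 0.230
```

>>> step_arm:
  moves:
    - {"dx": -53.5,"dy": -15.5,"dz": 0,"roll": 0.23,"jaw": 0}
    - {"dx": -53.5,"dy": -15.5,"dz": 0,"roll": 0.23,"jaw": 0}
    - {"dx": -53.5,"dy": -15.5,"dz": 0,"roll": 0.23,"jaw": 0}
    - {"dx": -53.5,"dy": -15.5,"dz": 0,"roll": 0.23,"jaw": 0}
    - {"dx": -53.5,"dy": -15.5,"dz": 0,"roll": 0.23,"jaw": 0}
    - {"dx": -53.5,"dy": -15.5,"dz": 0,"roll": 0.23,"jaw": 0}
    - {"dx": -53.5,"dy": -15.5,"dz": 0,"roll": 0.23,"jaw": 0}
    - {"dx": -53.5,"dy": -15.5,"dz": 0,"roll": 0.23,"jaw": 0}
    - {"dx": -53.5,"dy": -15.5,"dz": 0,"roll": 0.23,"jaw": 0}
    - {"dx": -53.5,"dy": -15.5,"dz": 0,"roll": 0.23,"jaw": 0}
    - {"dx": -53.5,"dy": -15.5,"dz": 0,"roll": 0.23,"jaw": 0}
    - {"dx": -53.5,"dy": -15.5,"dz": 0,"roll": 0.23,"jaw": 0}
  newtons: 60

```text
clock: 7.4
tool_pos: [0.6637, -0.2794, 0.1195]
tcp_rot: [1.58, 2.714, -0.007]
contact_force: [-1.0, -0.3, -5.7]
gripper_width: 0.486
```

>>> step_arm:
  moves:
    - {"dx": 0,"dy": 0,"dz": 0,"roll": 0,"jaw": 0}
    - {"dx": 0,"dy": 0,"dz": 0,"roll": 0,"jaw": 0}

```text
clock: 7.6
tool_pos: [0.6624, -0.2697, 0.1199]
tcp_rot: [-1.569, -2.717, 0.0]
contact_force: [-0.8, 1.4, -5.8]
gripper_width: 0.482
```

```bash
python3 w.py w7
```

```text
[ 0.66236405 -0.26973451  0.11991802] [-0.78437108  1.43514513 -5.75448106] 0.4822930066573 7.6 1.0021298032369745
```

View pics/w7.png

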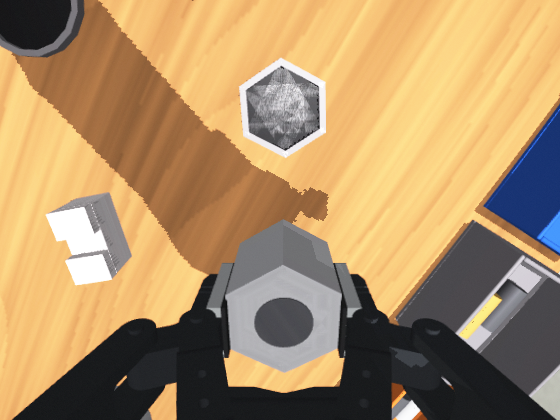

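The hex nest is at about (283,107), with its flats almost in line with the held nut. I'll measure its outline and the offset of the held nut.

```bash
python3 seg.py w7 228 48 338 168 55 0 .010; python3 - <<'E'
from h import *
import pickle
from station import sensors
s,c=pickle.load(open("w7.pkl","rb"))
# held nut: top at z = tcp z+.0272+.045 ; bore px (284,322)
zt=s["tool_pos"][2]+.0272+.045
print("held nut axis",plane(c,[(283.8,322.3)],zt,s),s["tool_pos"])
E
```

```text
px (239, 58, 87, 100) rect c [ 628.1 -211.3] size 77.6@3.3 68.3@93.3 circ [ 628.4 -211.2] 78.2 centroid [ 628.2 -211.3]
held nut axis [[ 0.66268904 -0.26933254]] [ 0.66236405 -0.26973451  0.11991802]
```

View pics/w7_s228_48.png

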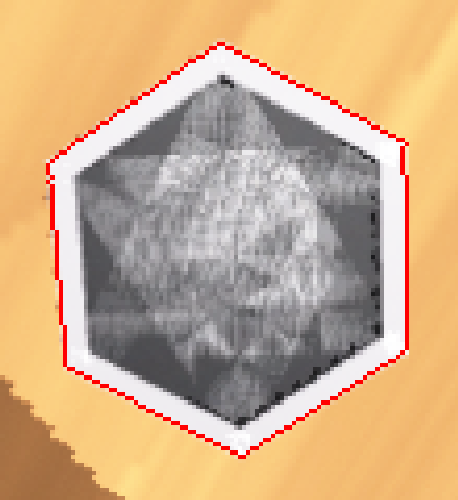

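```bash
python3 - <<'E'
from h import *
from station import sensors
s=sensors.sense();go(s,.628,-.2116,-.02,33.2)
E
```

```text
from [ 0.6627 -0.2691  0.1205] psi 30.04 tilt z [-0.003  0.002 -1.   ] t 7.65
dx 6.67 dy -0.11 dz 14.07 roll -0.055
```

>>> step_arm:
  moves:
    - {"dx": 3,"dy": -0.1,"dz": 0,"roll": -0.055,"jaw": 0}
    - {"dx": 6.7,"dy": -0.1,"dz": 0,"roll": -0.055,"jaw": 0}
    - {"dx": 6.7,"dy": -0.1,"dz": 0,"roll": -0.055,"jaw": 0}
    - {"dx": 6.7,"dy": -0.1,"dz": 4,"roll": -0.055,"jaw": 0}
    - {"dx": 6.7,"dy": -0.1,"dz": 8,"roll": -0.055,"jaw": 0}
    - {"dx": 6.7,"dy": -0.1,"dz": 11,"roll": -0.055,"jaw": 0}
    - {"dx": 6.7,"dy": -0.1,"dz": 12.5,"roll": -0.055,"jaw": 0}
    - {"dx": 6.7,"dy": -0.1,"dz": 13.3,"roll": -0.055,"jaw": 0}
    - {"dx": 6.7,"dy": -0.1,"dz": 13.6,"roll": -0.055,"jaw": 0}
    - {"dx": 6.7,"dy": -0.1,"dz": 13.8,"roll": -0.055,"jaw": 0}
    - {"dx": 6.7,"dy": -0.1,"dz": 13.8,"roll": -0.055,"jaw": 0}
  newtons: 60

```text
clock: 8.75
tool_pos: [0.6302, -0.2138, -0.0145]
tcp_rot: [1.495, 2.761, 0.001]
contact_force: [-0.2, 0.1, -5.0]
gripper_width: 0.479
```

```bash
python3 w.py w8; python3 - <<'E'
from h import *
from station import optics
c=optics.camera("scene");cv2.imwrite("pics/s8.png",cv2.resize(c["img"][210:330,160:320],None,fx=5,fy=5,interpolation=cv2.INTER_CUBIC))
E
```

```text
[ 0.63019439 -0.21378621 -0.01451042] [-0.21861564  0.12431108 -4.95124337] 0.4790102678859063 8.75 1.0258554251482723
```

View pics/s8.png

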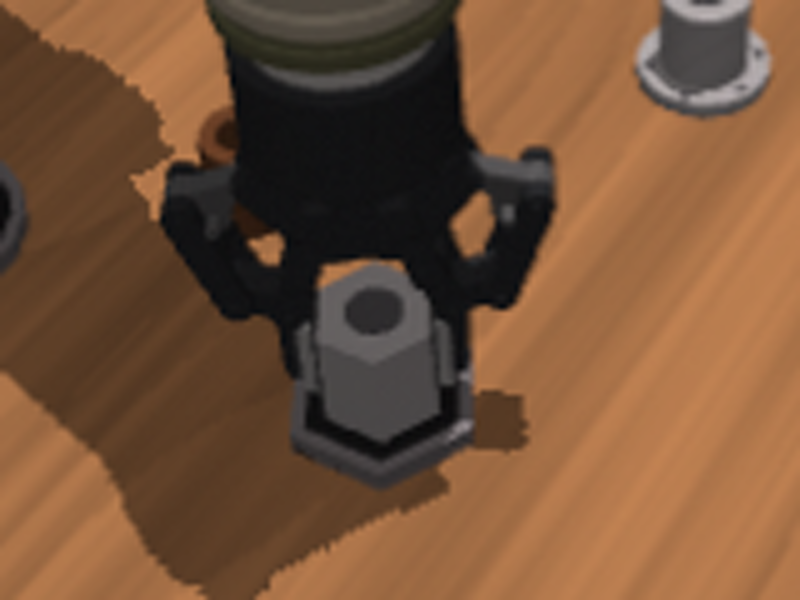

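View pics/w8.png

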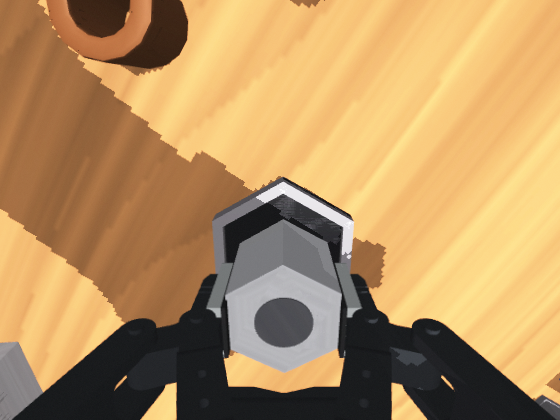

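```bash
python3 - <<'E'
from h import *
from station import sensors
s=sensors.sense();go(s,.628,-.2116,-.0215,33.2)
E
```

```text
from [ 0.6301 -0.2139 -0.0145] psi 33.11 tilt z [ 0.002 -0.    -1.   ] t 8.85
dx 0.30 dy -0.05 dz 0.70 roll -0.002
```

>>> step_arm:
  moves:
    - {"dx": 0.3,"dy": -0.05,"dz": 0.2,"roll": 0,"jaw": 0}
    - {"dx": 0.3,"dy": -0.05,"dz": 0.4,"roll": 0,"jaw": 0}
    - {"dx": 0.3,"dy": -0.05,"dz": 0.6,"roll": 0,"jaw": 0}
    - {"dx": 0.3,"dy": -0.05,"dz": 0.7,"roll": 0,"jaw": 0}
    - {"dx": 0.3,"dy": -0.05,"dz": 0.7,"roll": 0,"jaw": 0}

```text
clock: 9.35
tool_pos: [0.6273, -0.2113, -0.0221]
tcp_rot: [-1.496, -2.762, -0.0]
contact_force: [-2.1, 2.1, 3.0]
gripper_width: 0.484
```

The force went from −5 N to +3 N, so the nut is on the nest floor. I'll release it and rise.

>>> step_arm:
  moves:
    - {"dx": 0,"dy": 0,"dz": 0,"roll": 0,"jaw": 0.6}
    - {"dx": 0,"dy": 0,"dz": 0,"roll": 0,"jaw": 0.8}
    - {"dx": 0,"dy": 0,"dz": 0,"roll": 0,"jaw": 1}
    - {"dx": 0,"dy": 0,"dz": 0,"roll": 0,"jaw": 1}
    - {"dx": 0,"dy": 0,"dz": 0,"roll": 0,"jaw": 1}
    - {"dx": 0,"dy": 0,"dz": -3,"roll": 0,"jaw": 1}
    - {"dx": 0,"dy": 0,"dz": -8,"roll": 0,"jaw": 1}
    - {"dx": 0,"dy": 0,"dz": -13,"roll": 0,"jaw": 1}
    - {"dx": 0,"dy": 0,"dz": -16,"roll": 0,"jaw": 1}

```text
clock: 10.25
tool_pos: [0.6285, -0.212, 0.1412]
tcp_rot: [1.495, 2.759, 0.001]
contact_force: [0.5, -0.3, -0.7]
gripper_width: 1.004
```

```bash
python3 w.py w9;python3 - <<'E'
from h import *
from station import sensors
s=sensors.sense();go(s,.535,-.387,.15,41.2)
E
```

```text
[ 0.62846359 -0.2120328   0.14120842] [ 0.50141275 -0.32219224 -0.74963565] 1.0036322960301312 10.25 0.9842154329508903
from [ 0.6303 -0.2128  0.1452] psi 33.08 tilt z [ 0.009 -0.002 -1.   ] t 10.3
dx -9.40 dy -17.50 dz -0.52 roll -0.142
```

View pics/w9.png

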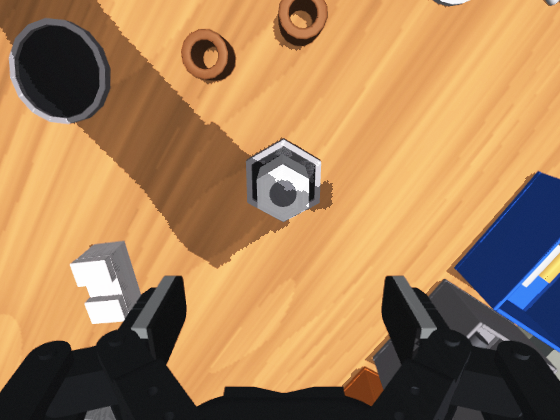

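The hexnut sits centred and upright in its nest, at about (284,190). Next is the block.

>>> step_arm:
  moves:
    - {"dx": -9.4,"dy": -17.5,"dz": -0.5,"roll": -0.14,"jaw": 1}
    - {"dx": -9.4,"dy": -17.5,"dz": -0.5,"roll": -0.14,"jaw": 1}
    - {"dx": -9.4,"dy": -17.5,"dz": -0.5,"roll": -0.14,"jaw": 1}
    - {"dx": -9.4,"dy": -17.5,"dz": -0.5,"roll": -0.14,"jaw": 1}
    - {"dx": -9.4,"dy": -17.5,"dz": -0.5,"roll": -0.14,"jaw": 1}
    - {"dx": -9.4,"dy": -17.5,"dz": -0.5,"roll": -0.14,"jaw": 1}
    - {"dx": -9.4,"dy": -17.5,"dz": -0.5,"roll": -0.14,"jaw": 1}
    - {"dx": -9.4,"dy": -17.5,"dz": -0.5,"roll": -0.14,"jaw": 1}

```text
clock: 11.1
tool_pos: [0.5333, -0.3839, 0.1421]
tcp_rot: [-1.296, -2.862, -0.001]
contact_force: [-0.2, -0.6, -0.4]
gripper_width: 0.999
```

```bash
python3 w.py w10;  python3 seg.py w10 200 100 370 270 40 190 .044
```

```text
[ 0.53326684 -0.38392115  0.14214263] [-0.2146457  -0.5630696  -0.42747438] 0.9993806382713281 11.1 1.3809994821033806
px (280, 223, 22, 13) rect c [ 559.4 -403.8] size 18.2@41.3 11.2@131.3 circ [ 559.4 -403.8] 20.4 centroid [ 560.  -402.8]
px (263, 160, 41, 30) rect c [ 522.5 -371.3] size 32.8@38.4 24.4@128.4 circ [ 522.3 -370.7] 37.2 centroid [ 522.8 -371.1]
```

View pics/w10.png

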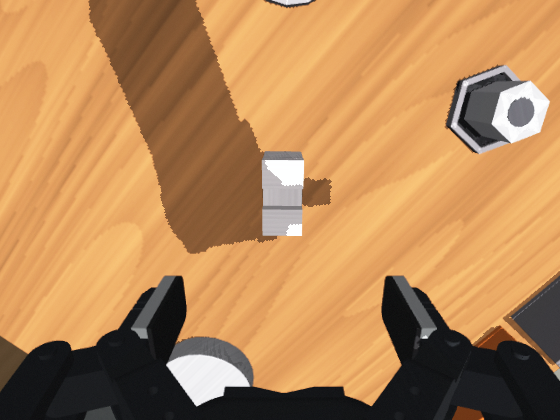

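View pics/w10_s200_100.png

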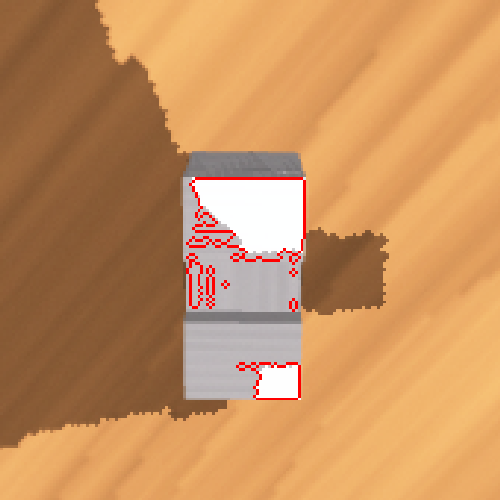

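The crop shows the block's top face with corners at (182,177), (305,177), (300,399) and (184,399), aligned with the jaws.

```bash
python3 - <<'E'
from h import *
import pickle
from station import sensors
s,c=pickle.load(open("w10.pkl","rb"))
q=np.array([(182,177),(305,177),(300,399),(184,399)])/2.941+[199.7,99.7]
w=plane(c,q,.044,s);print(w*1000);print(w.mean(0),np.linalg.norm(w-np.roll(w,1,0),axis=1))
d=w[0]+w[1]-w[2]-w[3];print(np.degrees(np.arctan2(d[1],d[0])))
p=w.mean(0);yaw=np.degrees(np.arctan2(d[1],d[0]))-90
go(sensors.sense(),*p,-.02,yaw)
E
```

```text
[[ 501.65918516 -374.2938495 ]
 [ 527.02709999 -351.97641791]
 [ 570.60314468 -401.88365594]
 [ 544.87327735 -424.50857322]]
[ 0.53604068 -0.38816562] [0.06624935 0.03378755 0.06625409 0.03426241]
130.92018992120975
from [ 0.5332 -0.3841  0.1422] psi 41.29 tilt z [ 0.     0.001 -1.   ] t 11.15
dx -0.50 dy -0.07 dz 16.22 roll 0.006
```

>>> step_arm:
  moves:
    - {"dx": -0.5,"dy": -0.05,"dz": 4,"roll": 0.005,"jaw": 1}
    - {"dx": -0.5,"dy": -0.05,"dz": 8,"roll": 0.005,"jaw": 1}
    - {"dx": -0.5,"dy": -0.05,"dz": 12,"roll": 0.005,"jaw": 1}
    - {"dx": -0.5,"dy": -0.05,"dz": 15,"roll": 0.005,"jaw": 1}
    - {"dx": -0.5,"dy": -0.05,"dz": 16.5,"roll": 0.005,"jaw": 1}
    - {"dx": -0.5,"dy": -0.05,"dz": 16.5,"roll": 0.005,"jaw": 1}
    - {"dx": -0.5,"dy": -0.05,"dz": 16.5,"roll": 0.005,"jaw": 0}
    - {"dx": -0.5,"dy": -0.05,"dz": 16.5,"roll": 0.005,"jaw": 0}
    - {"dx": -0.5,"dy": -0.05,"dz": 16.5,"roll": 0.005,"jaw": 0}
    - {"dx": -0.5,"dy": -0.05,"dz": 16.5,"roll": 0.005,"jaw": 0}
    - {"dx": -0.5,"dy": -0.05,"dz": 16.5,"roll": 0.005,"jaw": 0}
    - {"dx": -0.5,"dy": -0.05,"dz": 16.5,"roll": 0.005,"jaw": 0}
  newtons: 50

```text
clock: 12.35
tool_pos: [0.5359, -0.3903, -0.021]
tcp_rot: [1.306, 2.855, -0.0]
contact_force: [0.1, 0.3, 6.6]
gripper_width: 0.386
```

>>> step_arm:
  moves:
    - {"dx": 0,"dy": 0,"dz": 0,"roll": 0,"jaw": 0}

```text
clock: 12.45
tool_pos: [0.5359, -0.3903, -0.021]
tcp_rot: [1.306, 2.855, -0.0]
contact_force: [0.1, 1.3, 6.8]
gripper_width: 0.384
```

```bash
python3 w.py w11
```

```text
[ 0.53589143 -0.39032236 -0.02097084] [0.13508511 1.2783097  6.84674124] 0.3840160620209418 12.45 1.4138271224379937
```

View pics/w11.png

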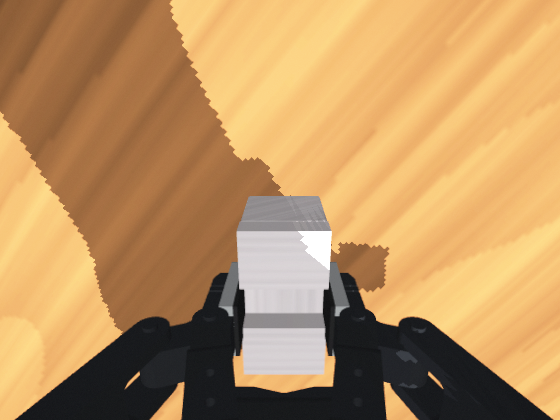

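The block is gripped at its middle (opening 0.384, about 33 mm). I'll lift it and hover beside the oblong nest.

>>> step_arm:
  moves:
    - {"dx": 0,"dy": 0,"dz": -2,"roll": 0,"jaw": 0}
    - {"dx": 0,"dy": 0,"dz": -5,"roll": 0,"jaw": 0}
    - {"dx": 0,"dy": 0,"dz": -9,"roll": 0,"jaw": 0}
    - {"dx": 0,"dy": 0,"dz": -13,"roll": 0,"jaw": 0}
    - {"dx": 0,"dy": 0,"dz": -15,"roll": 0,"jaw": 0}
    - {"dx": 0,"dy": 0,"dz": -15,"roll": 0,"jaw": 0}

```text
clock: 13.1
tool_pos: [0.5365, -0.391, 0.1311]
tcp_rot: [1.304, 2.851, -0.001]
contact_force: [0.5, -0.2, -2.7]
gripper_width: 0.387
```

```bash
python3 - <<'E'
from h import *
from station import sensors
s=sensors.sense();print(s["contact_force"],s["gripper_width"]);go(s,.67,.219,.125,115.6)
E
```

```text
[ 0.54887983 -0.2420667  -2.65412723] 0.3869870495450647
from [ 0.5365 -0.391   0.1311] psi 40.84 tilt z [ 0.005 -0.003 -1.   ] t 13.1
dx 37.42 dy 49.99 dz 0.49 roll -1.305
```

>>> step_arm:
  moves:
    - {"dx": 37.4,"dy": 50,"dz": 0.5,"roll": -1.305,"jaw": 0}
    - {"dx": 37.4,"dy": 50,"dz": 0.5,"roll": -1.305,"jaw": 0}
    - {"dx": 37.4,"dy": 50,"dz": 0.5,"roll": -1.305,"jaw": 0}
    - {"dx": 37.4,"dy": 50,"dz": 0.5,"roll": -1.305,"jaw": 0}
    - {"dx": 37.4,"dy": 50,"dz": 0.5,"roll": -1.305,"jaw": 0}
    - {"dx": 37.4,"dy": 50,"dz": 0.5,"roll": -1.305,"jaw": 0}
    - {"dx": 37.4,"dy": 50,"dz": 0.5,"roll": -1.305,"jaw": 0}
    - {"dx": 37.4,"dy": 50,"dz": 0.5,"roll": -1.305,"jaw": 0}
    - {"dx": 37.4,"dy": 50,"dz": 0.5,"roll": -1.305,"jaw": 0}
    - {"dx": 37.4,"dy": 50,"dz": 0.5,"roll": -1.305,"jaw": 0}
    - {"dx": 37.4,"dy": 50,"dz": 0.5,"roll": -1.305,"jaw": 0}
    - {"dx": 37.4,"dy": 50,"dz": 0.5,"roll": -1.305,"jaw": 0}

```text
clock: 14.3
tool_pos: [0.6626, 0.1979, 0.1208]
tcp_rot: [0.696, -3.061, -0.0]
contact_force: [1.2, -0.3, -3.4]
gripper_width: 0.386
```

```bash
python3 - <<'E'
from h import *
from station import sensors
s=sensors.sense();print(s["contact_force"],s["gripper_width"],s["joint_pos"]);go(s,.67,.219,.125,115.6)
E
```

```text
[ 1.23014854 -0.25406991 -3.43283131] 0.3858811468983154 [-0.26592262  0.63989377 -0.16816161  1.73388908  0.14167232  0.78195124
  1.51559037]
from [0.6626 0.1979 0.1208] psi 115.62 tilt z [-0.002 -0.    -1.   ] t 14.3
dx -1.58 dy 1.58 dz -0.42 roll 0.000
```

>>> step_arm:
  moves:
    - {"dx": 0,"dy": 0,"dz": 0,"roll": 0,"jaw": 0}
    - {"dx": 0,"dy": 0,"dz": 0,"roll": 0,"jaw": 0}
    - {"dx": 0,"dy": 0,"dz": 0,"roll": 0,"jaw": 0}

```text
clock: 14.6
tool_pos: [0.6626, 0.1946, 0.1213]
tcp_rot: [0.695, -3.061, 0.002]
contact_force: [0.2, -0.3, -2.3]
gripper_width: 0.381
```

```bash
python3 w.py w12
```

```text
[0.66259888 0.19462032 0.12126726] [ 0.23285147 -0.27774013 -2.31651566] 0.38141565963317636 14.6 1.5183486241740607
```

View pics/w12.png

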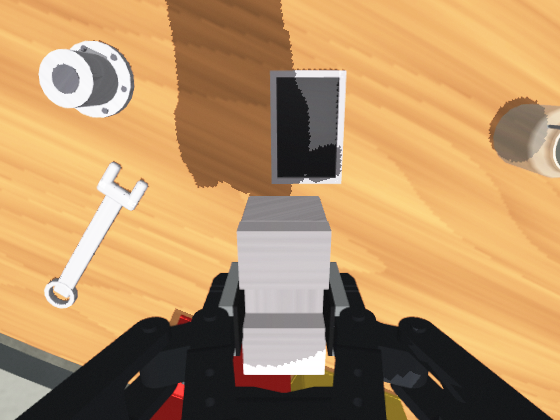

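The nest outline runs roughly through (272,71), (347,70), (341,184) and (270,183), nearly parallel to the held block. I'll measure it.

```bash
python3 seg.py w12 255 55 362 194 75 0 .01; python3 - <<'E'
from h import *
import pickle
s,c=pickle.load(open("w12.pkl","rb"))
zt=s["tool_pos"][2]+.021+.044
w=plane(c,[(237.5,231.5),(331,231.5),(324,374),(244,374)],zt,s);print(w*1000,w.mean(0),np.linalg.norm(w-np.roll(w,1,0),axis=1));d=w[0]+w[1]-w[2]-w[3];print(np.degrees(np.arctan2(d[1],d[0])))
E
```

```text
px (270, 70, 77, 114) rect c [607.8 189.3] size 92.0@25.8 60.4@115.8 circ [607.6 189.6] 108.6 centroid [607.8 189.4]
[[639.06482566 164.8173577 ]
 [624.46030912 195.18097692]
 [683.85144832 223.89351405]
 [698.69276715 193.11084649]] [0.66151734 0.19425067] [0.0660001  0.03369334 0.06596755 0.03417364]
-154.40718992368943
```

View pics/w12_s255_55.png

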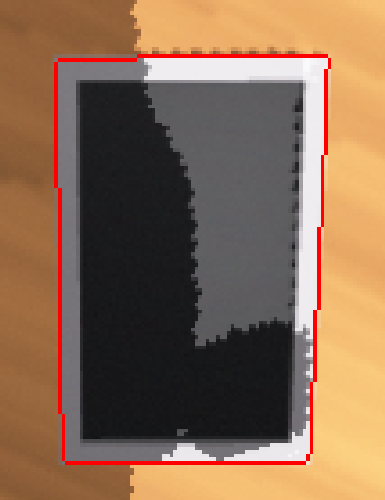

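```bash
python3 - <<'E'
from h import *
from station import sensors
s=sensors.sense();go(s,.6089,.1898,-.006,115.8)
E
```

```text
from [0.6629 0.1941 0.1216] psi 115.52 tilt z [-0.001 -0.001 -1.   ] t 14.65
dx 5.03 dy 1.94 dz 12.77 roll -0.005
```

>>> step_arm:
  moves:
    - {"dx": 3,"dy": 1,"dz": 0,"roll": 0,"jaw": 0}
    - {"dx": 5,"dy": 1.9,"dz": 0,"roll": -0.005,"jaw": 0}
    - {"dx": 5,"dy": 1.9,"dz": 2,"roll": -0.005,"jaw": 0}
    - {"dx": 5,"dy": 1.9,"dz": 6,"roll": -0.005,"jaw": 0}
    - {"dx": 5,"dy": 1.9,"dz": 9,"roll": -0.005,"jaw": 0}
    - {"dx": 5,"dy": 1.9,"dz": 11.5,"roll": -0.005,"jaw": 0}
    - {"dx": 5,"dy": 1.9,"dz": 12.5,"roll": -0.005,"jaw": 0}
    - {"dx": 5,"dy": 1.9,"dz": 12.5,"roll": -0.005,"jaw": 0}
    - {"dx": 5,"dy": 1.9,"dz": 12.5,"roll": -0.005,"jaw": 0}

```text
clock: 15.55
tool_pos: [0.6108, 0.1913, -0.0015]
tcp_rot: [-0.703, 3.061, -0.0]
contact_force: [0.1, 0.3, -2.5]
gripper_width: 0.388
```

```bash
python3 w.py w13;python3 - <<'E'
from h import *
from station import sensors
s=sensors.sense();go(s,.6089,.1898,-.0155,115.8)
E
```

```text
[ 0.61082786  0.19134162 -0.00149502] [ 0.13405732  0.27926032 -2.50836699] 0.38774706344404686 15.55 1.4477352564590669
from [ 0.6111  0.1916 -0.0011] psi 115.87 tilt z [ 0.002  0.001 -1.   ] t 15.6
dx 0.28 dy -0.07 dz 1.44 roll 0.001
```

View pics/w13.png

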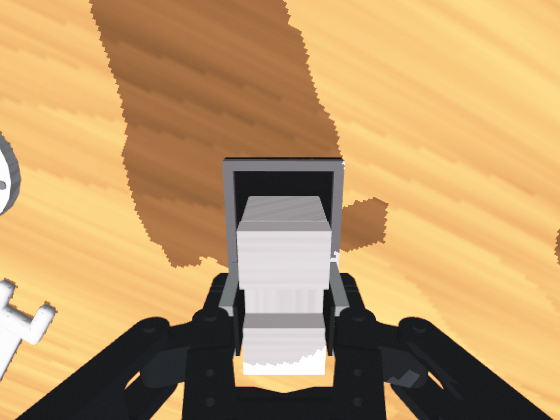

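The block is centred over the nest in the jaw direction and parallel to it. I'll lower it the last 14 mm.

>>> step_arm:
  moves:
    - {"dx": 0.28,"dy": -0.05,"dz": 0.5,"roll": 0,"jaw": 0}
    - {"dx": 0.28,"dy": -0.05,"dz": 0.9,"roll": 0,"jaw": 0}
    - {"dx": 0.28,"dy": -0.05,"dz": 1.2,"roll": 0,"jaw": 0}
    - {"dx": 0.28,"dy": -0.05,"dz": 1.4,"roll": 0,"jaw": 0}
    - {"dx": 0.28,"dy": -0.05,"dz": 1.4,"roll": 0,"jaw": 0}

```text
clock: 16.1
tool_pos: [0.6077, 0.1901, -0.016]
tcp_rot: [0.704, -3.062, 0.0]
contact_force: [-2.3, -0.8, 3.2]
gripper_width: 0.386
```

>>> step_arm:
  moves:
    - {"dx": 0,"dy": 0,"dz": 0,"roll": 0,"jaw": 0.5}
    - {"dx": 0,"dy": 0,"dz": 0,"roll": 0,"jaw": 0.75}
    - {"dx": 0,"dy": 0,"dz": 0,"roll": 0,"jaw": 1}
    - {"dx": 0,"dy": 0,"dz": 0,"roll": 0,"jaw": 1}
    - {"dx": 0,"dy": 0,"dz": 0,"roll": 0,"jaw": 1}
    - {"dx": 0,"dy": 0,"dz": -3,"roll": 0,"jaw": 1}
    - {"dx": 0,"dy": 0,"dz": -8,"roll": 0,"jaw": 1}
    - {"dx": 0,"dy": 0,"dz": -13,"roll": 0,"jaw": 1}
    - {"dx": 0,"dy": 0,"dz": -16,"roll": 0,"jaw": 1}
    - {"dx": 0,"dy": 0,"dz": -16,"roll": 0,"jaw": 1}

```text
clock: 17.1
tool_pos: [0.6104, 0.1911, 0.1486]
tcp_rot: [-0.702, 3.054, 0.002]
contact_force: [0.2, 0.5, -0.1]
gripper_width: 0.999
```

```bash
python3 w.py w14;python3 - <<'E'
from h import *
from station import sensors
s=sensors.sense();go(s,.6445,.0164,.15,112)
E
```

```text
[0.61036422 0.19105336 0.14859723] [ 0.18607203  0.47710188 -0.05637813] 0.9988221464841286 17.1 1.4953554977394923
from [0.6091 0.1905 0.1461] psi 115.89 tilt z [ 0.004  0.002 -1.   ] t 17.15
dx 4.41 dy -17.21 dz -0.40 roll 0.068
```

View pics/w14.png

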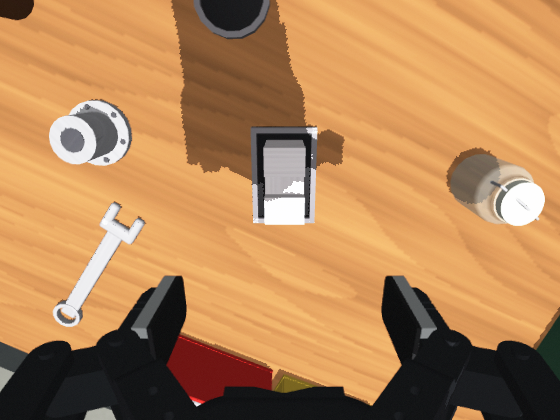

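The block stands inside the oblong nest at about (285,180). Next is the collar.

>>> step_arm:
  moves:
    - {"dx": 4.4,"dy": -17.2,"dz": -0.4,"roll": 0.07,"jaw": 1}
    - {"dx": 4.4,"dy": -17.2,"dz": -0.4,"roll": 0.07,"jaw": 1}
    - {"dx": 4.4,"dy": -17.2,"dz": -0.4,"roll": 0.07,"jaw": 1}
    - {"dx": 4.4,"dy": -17.2,"dz": -0.4,"roll": 0.07,"jaw": 1}
    - {"dx": 4.4,"dy": -17.2,"dz": -0.4,"roll": 0.07,"jaw": 1}
    - {"dx": 4.4,"dy": -17.2,"dz": -0.4,"roll": 0.07,"jaw": 1}
    - {"dx": 4.4,"dy": -17.2,"dz": -0.4,"roll": 0.07,"jaw": 1}

```text
clock: 17.85
tool_pos: [0.6427, 0.0178, 0.1467]
tcp_rot: [0.599, -3.083, -0.002]
contact_force: [0.1, -0.0, -0.5]
gripper_width: 0.998
```

```bash
python3 w.py w15; python3 - <<'E'
from h import *
w=cv2.imread("pics/w15.png");cv2.imwrite("pics/w15z.png",cv2.resize(w[130:250,210:360],None,fx=5,fy=5,interpolation=cv2.INTER_CUBIC))
E
```

```text
[0.64272363 0.01775111 0.1466912 ] [ 0.1321307  -0.01692333 -0.53507242] 0.9976937448938705 17.85 1.7150952138535183
```

View pics/w15z.png

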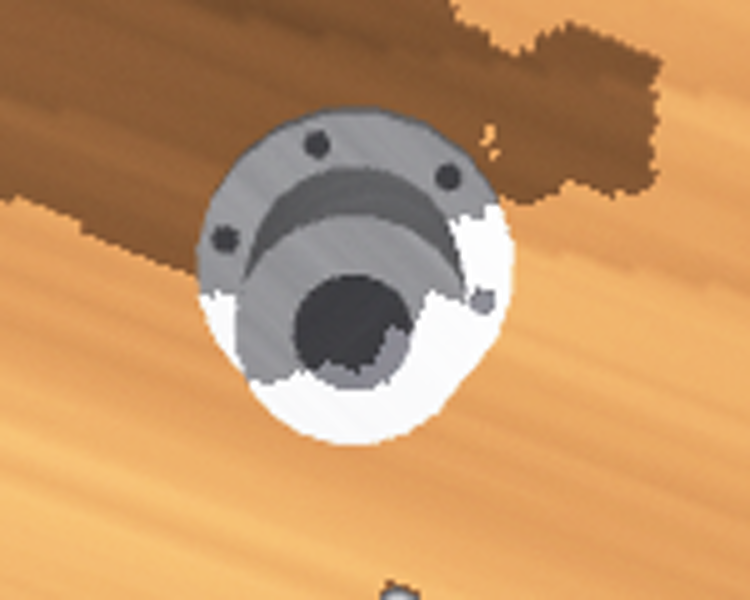

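View pics/w15.png

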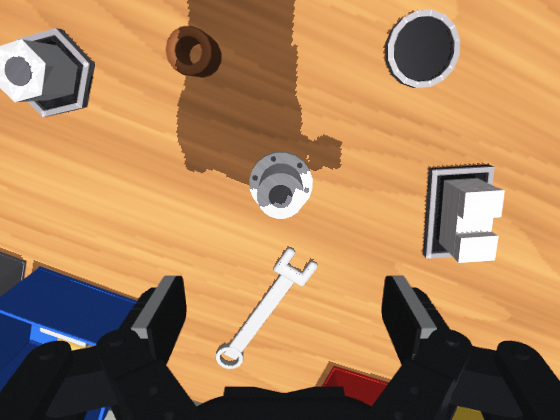

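The bore centre is at zoom (353,332), i.e. pixel (280.3,196.1). The wrench end at (290,255) lies behind the collar and clear of the jaw line.

```bash
python3 - <<'E'
from h import *
import pickle
from station import sensors,optics
s,c=pickle.load(open("w15.pkl","rb"))
p=plane(c,[(280.3,196.1)],.048,s)[0];print(p)
a=ray(c,[(280.3,196.1)],s)
T=optics.camera("top");b=ray(T,[(278.6,188.2)]);print(tri((a[0],a[1][0]),(b[0],b[1][0])))
go(sensors.sense(),*p,-.019)
E
```

```text
[0.64608879 0.01599235]
(array([0.64278223, 0.01552208, 0.05819673]), [np.float64(0.0007184203897446865), np.float64(0.0007184203897446898)])
from [0.643  0.018  0.1471] psi 112.04 tilt z [-0.001  0.001 -1.   ] t 17.95
dx -0.22 dy -0.32 dz 16.61 roll 0.000
```

>>> step_arm:
  moves:
    - {"dx": -0.2,"dy": -0.3,"dz": 4,"roll": 0,"jaw": 1}
    - {"dx": -0.2,"dy": -0.3,"dz": 8,"roll": 0,"jaw": 1}
    - {"dx": -0.2,"dy": -0.3,"dz": 12,"roll": 0,"jaw": 1}
    - {"dx": -0.2,"dy": -0.3,"dz": 15,"roll": 0,"jaw": 1}
    - {"dx": -0.2,"dy": -0.3,"dz": 16.5,"roll": 0,"jaw": 1}
    - {"dx": -0.2,"dy": -0.3,"dz": 16.5,"roll": 0,"jaw": 1}
    - {"dx": -0.2,"dy": -0.3,"dz": 16.5,"roll": 0,"jaw": 0}
    - {"dx": -0.2,"dy": -0.3,"dz": 16.5,"roll": 0,"jaw": 0}
    - {"dx": -0.2,"dy": -0.3,"dz": 16.5,"roll": 0,"jaw": 0}
    - {"dx": -0.2,"dy": -0.3,"dz": 16.5,"roll": 0,"jaw": 0}
    - {"dx": -0.2,"dy": -0.3,"dz": 16.5,"roll": 0,"jaw": 0}
    - {"dx": -0.2,"dy": -0.3,"dz": 16.5,"roll": 0,"jaw": 0}
  newtons: 60

```text
clock: 19.15
tool_pos: [0.6474, 0.0144, -0.0155]
tcp_rot: [-0.596, 3.082, -0.0]
contact_force: [-2.1, 0.8, 8.4]
gripper_width: 0.449
```

```bash
python3 w.py w16; python3 - <<'E'
from h import *
from station import optics
c=optics.camera("scene");cv2.imwrite("pics/s16.png",cv2.resize(c["img"][150:270,230:390],None,fx=5,fy=5,interpolation=cv2.INTER_CUBIC))
E
```

```text
[ 0.64740625  0.0143993  -0.01549285] [-2.09274522  0.83254471  8.36268485] 0.4489500919495759 19.15 1.6672970011752954
```

View pics/s16.png

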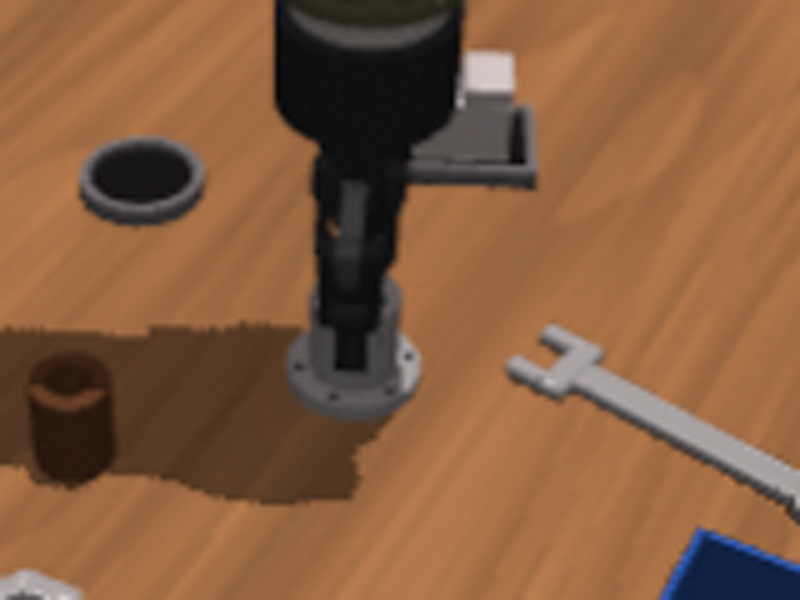

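View pics/w16.png

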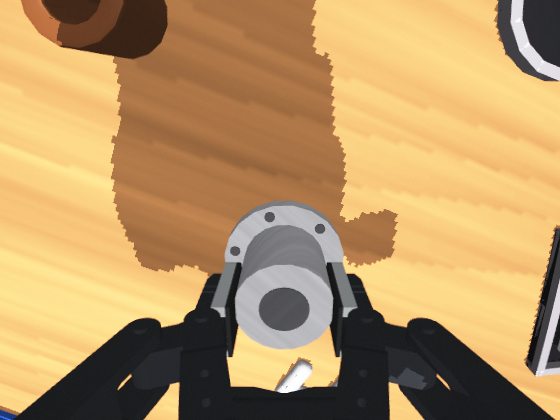

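The collar is gripped by the hub (opening 0.449, about 38 mm) and the fingers are above the flange. I'll lift it and hover beside the large nest.

>>> step_arm:
  moves:
    - {"dx": 0,"dy": 0,"dz": -2,"roll": 0,"jaw": 0}
    - {"dx": 0,"dy": 0,"dz": -5,"roll": 0,"jaw": 0}
    - {"dx": 0,"dy": 0,"dz": -9,"roll": 0,"jaw": 0}
    - {"dx": 0,"dy": 0,"dz": -13,"roll": 0,"jaw": 0}
    - {"dx": 0,"dy": 0,"dz": -15,"roll": 0,"jaw": 0}
    - {"dx": 0,"dy": 0,"dz": -15,"roll": 0,"jaw": 0}

```text
clock: 19.85
tool_pos: [0.6482, 0.014, 0.1364]
tcp_rot: [-0.595, 3.079, -0.001]
contact_force: [0.8, -0.0, -4.0]
gripper_width: 0.446
```

```bash
python3 - <<'E'
from h import *
from station import sensors
s=sensors.sense();print(s["contact_force"],s["gripper_width"]);go(s,.488,-.279,.13,60)
E
```

```text
[ 0.79578102 -0.01160132 -4.04048226] 0.44625685746786087
from [0.6482 0.014  0.1364] psi 111.87 tilt z [ 0.006  0.    -1.   ] t 19.85
dx 25.78 dy -21.23 dz 0.53 roll 0.905
```

>>> step_arm:
  moves:
    - {"dx": 25.8,"dy": -21.2,"dz": 0.5,"roll": 0.9,"jaw": 0}
    - {"dx": 25.8,"dy": -21.2,"dz": 0.5,"roll": 0.9,"jaw": 0}
    - {"dx": 25.8,"dy": -21.2,"dz": 0.5,"roll": 0.9,"jaw": 0}
    - {"dx": 25.8,"dy": -21.2,"dz": 0.5,"roll": 0.9,"jaw": 0}
    - {"dx": 25.8,"dy": -21.2,"dz": 0.5,"roll": 0.9,"jaw": 0}
    - {"dx": 25.8,"dy": -21.2,"dz": 0.5,"roll": 0.9,"jaw": 0}
    - {"dx": 25.8,"dy": -21.2,"dz": 0.5,"roll": 0.9,"jaw": 0}
    - {"dx": 25.8,"dy": -21.2,"dz": 0.5,"roll": 0.9,"jaw": 0}
    - {"dx": 25.8,"dy": -21.2,"dz": 0.5,"roll": 0.9,"jaw": 0}
    - {"dx": 25.8,"dy": -21.2,"dz": 0.5,"roll": 0.9,"jaw": 0}
    - {"dx": 25.8,"dy": -21.2,"dz": 0.5,"roll": 0.9,"jaw": 0}

```text
clock: 20.95
tool_pos: [0.4867, -0.2773, 0.1271]
tcp_rot: [-0.8, -3.037, -0.001]
contact_force: [0.3, 0.1, -3.5]
gripper_width: 0.449
```

```bash
python3 w.py w17
```

```text
[ 0.48665327 -0.27729506  0.12714476] [ 0.3138772   0.08214046 -3.51254242] 0.44870242833891627 20.95 1.5244765589534546
```

View pics/w17.png

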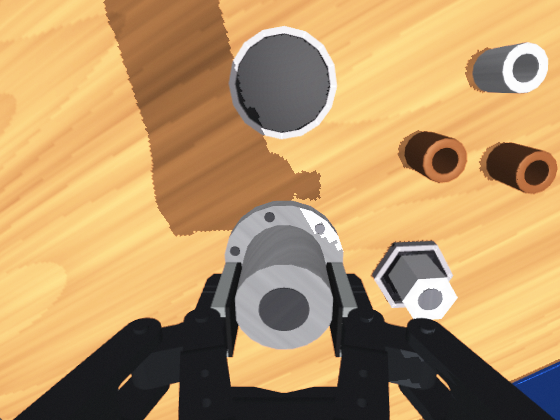

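The large nest is at about (283,82) ahead of the held collar. I'll measure both.

```bash
python3 seg.py w17 220 15 350 150 70 0 .01; python3 - <<'E'
from h import *
import pickle
from station import sensors
s,c=pickle.load(open("w17.pkl","rb"))
zt=s["tool_pos"][2]+.0155+.048
print(plane(c,[(283.6,309.5)],zt,s),s["tool_pos"])
E
```

```text
px (229, 26, 108, 113) rect c [ 411.2 -235.3] size 86.3@46.9 86.4@136.9 circ [ 411.  -235.1] 87.7 centroid [ 411.1 -235.3]
[[ 0.48678894 -0.27726629]] [ 0.48665327 -0.27729506  0.12714476]
```

View pics/w17_s220_15.png

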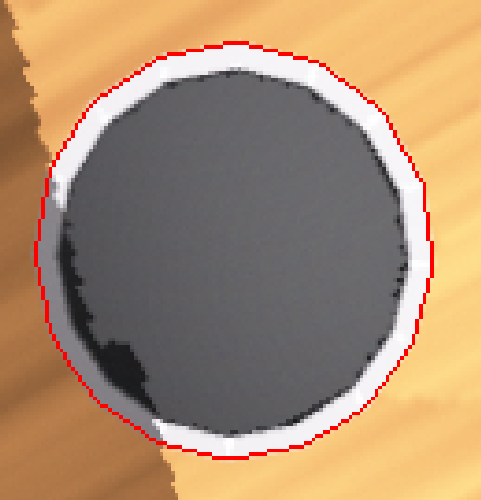

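Nest centre (411.1, −235.3), diameter 86.3 mm, which matches. The collar's axis is at the TCP. Moving over it.

```bash
python3 - <<'E'
from h import *
from station import sensors
s=sensors.sense();go(s,.4111,-.2353,.003)
E
```

```text
from [ 0.4867 -0.2774  0.1273] psi 60.47 tilt z [-0.     0.001 -1.   ] t 21.0
dx 8.65 dy -0.06 dz 12.43 roll 0.000
```

>>> step_arm:
  moves:
    - {"dx": 4,"dy": -0.05,"dz": 0,"roll": 0,"jaw": 0}
    - {"dx": 8.6,"dy": -0.05,"dz": 0,"roll": 0,"jaw": 0}
    - {"dx": 8.6,"dy": -0.05,"dz": 1,"roll": 0,"jaw": 0}
    - {"dx": 8.6,"dy": -0.05,"dz": 4,"roll": 0,"jaw": 0}
    - {"dx": 8.6,"dy": -0.05,"dz": 7.5,"roll": 0,"jaw": 0}
    - {"dx": 8.6,"dy": -0.05,"dz": 10.5,"roll": 0,"jaw": 0}
    - {"dx": 8.6,"dy": -0.05,"dz": 12.2,"roll": 0,"jaw": 0}
    - {"dx": 8.6,"dy": -0.05,"dz": 12.2,"roll": 0,"jaw": 0}
    - {"dx": 8.6,"dy": -0.05,"dz": 12.2,"roll": 0,"jaw": 0}

```text
clock: 21.9
tool_pos: [0.4115, -0.2363, 0.0057]
tcp_rot: [-0.803, -3.037, -0.0]
contact_force: [0.0, -1.1, -4.4]
gripper_width: 0.448
```

```bash
python3 w.py w18;python3 - <<'E'
from h import *
from station import sensors
s=sensors.sense();go(s,.4111,-.2353,-.01)
E
```

```text
[ 0.41146872 -0.23632133  0.00567318] [ 0.04158165 -1.14269845 -4.41886107] 0.4479560532729641 21.9 1.5213062406566982
from [ 0.4118 -0.2366  0.0062] psi 60.37 tilt z [ 0.001 -0.    -1.   ] t 21.95
dx 0.12 dy 0.08 dz 1.62 roll 0.000
```

View pics/w18.png

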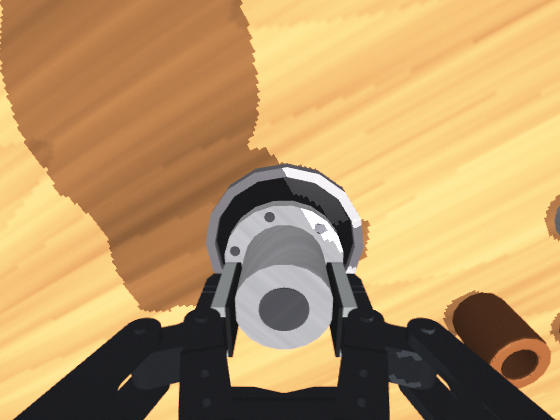

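The collar is centred over the nest. I'll lower it the last 16 mm.

>>> step_arm:
  moves:
    - {"dx": 0.1,"dy": 0.05,"dz": 0.5,"roll": 0,"jaw": 0}
    - {"dx": 0.1,"dy": 0.05,"dz": 1,"roll": 0,"jaw": 0}
    - {"dx": 0.1,"dy": 0.05,"dz": 1.3,"roll": 0,"jaw": 0}
    - {"dx": 0.1,"dy": 0.05,"dz": 1.5,"roll": 0,"jaw": 0}
    - {"dx": 0.1,"dy": 0.05,"dz": 1.6,"roll": 0,"jaw": 0}
    - {"dx": 0.1,"dy": 0.05,"dz": 1.6,"roll": 0,"jaw": 0}

```text
clock: 22.55
tool_pos: [0.4105, -0.2358, -0.0104]
tcp_rot: [0.804, 3.037, -0.0]
contact_force: [0.5, -0.5, -3.0]
gripper_width: 0.448
```

>>> step_arm:
  moves:
    - {"dx": 0,"dy": 0,"dz": 0.1,"roll": 0,"jaw": 0}
    - {"dx": 0,"dy": 0,"dz": 0.2,"roll": 0,"jaw": 0}
    - {"dx": 0,"dy": 0,"dz": 0.2,"roll": 0,"jaw": 0}

```text
clock: 22.85
tool_pos: [0.4105, -0.2358, -0.0107]
tcp_rot: [0.804, 3.035, -0.0]
contact_force: [-3.4, 2.6, 29.3]
gripper_width: 0.449
```

It is on the floor: the force rose sharply and z stopped. Releasing.

>>> step_arm:
  moves:
    - {"dx": 0,"dy": 0,"dz": -0.1,"roll": 0,"jaw": 0}
    - {"dx": 0,"dy": 0,"dz": -0.1,"roll": 0,"jaw": 0.55}
    - {"dx": 0,"dy": 0,"dz": -0.1,"roll": 0,"jaw": 0.75}
    - {"dx": 0,"dy": 0,"dz": -0.1,"roll": 0,"jaw": 1}
    - {"dx": 0,"dy": 0,"dz": -0.1,"roll": 0,"jaw": 1}
    - {"dx": 0,"dy": 0,"dz": -0.1,"roll": 0,"jaw": 1}
    - {"dx": 0,"dy": 0,"dz": -3,"roll": 0,"jaw": 1}
    - {"dx": 0,"dy": 0,"dz": -8,"roll": 0,"jaw": 1}
    - {"dx": 0,"dy": 0,"dz": -13,"roll": 0,"jaw": 1}
    - {"dx": 0,"dy": 0,"dz": -15,"roll": 0,"jaw": 1}
    - {"dx": 0,"dy": 0,"dz": -15,"roll": 0,"jaw": 1}

```text
clock: 23.95
tool_pos: [0.4119, -0.2365, 0.1406]
tcp_rot: [0.803, 3.031, -0.001]
contact_force: [-0.3, -0.1, -0.8]
gripper_width: 1.003
```

```bash
python3 w.py w19;python3 - <<'E'
from h import *
from station import sensors
s=sensors.sense();go(s,.485,-.0735,.15,53)
E
```

```text
[ 0.41193669 -0.23648188  0.14056387] [-0.27997753 -0.09980066 -0.84519223] 1.002849541282727 23.95 1.5072936555577572
from [ 0.4112 -0.236   0.1389] psi 60.34 tilt z [ 0.003 -0.001 -1.   ] t 24.0
dx 1.63 dy 17.78 dz -1.11 roll 0.128
```

View pics/w19.png

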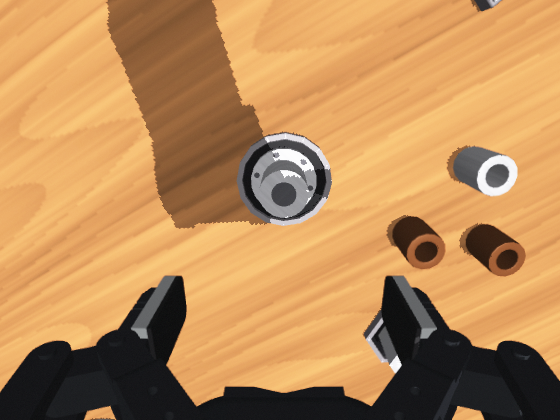

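The collar sits flat and centred in the large nest at (284,180). Next is the bush, the grey one at (497,175) in this view.

>>> step_arm:
  moves:
    - {"dx": 1.6,"dy": 17.8,"dz": -1.1,"roll": 0.13,"jaw": 1}
    - {"dx": 1.6,"dy": 17.8,"dz": -1.1,"roll": 0.13,"jaw": 1}
    - {"dx": 1.6,"dy": 17.8,"dz": -1.1,"roll": 0.13,"jaw": 1}
    - {"dx": 1.6,"dy": 17.8,"dz": -1.1,"roll": 0.13,"jaw": 1}
    - {"dx": 1.6,"dy": 17.8,"dz": -1.1,"roll": 0.13,"jaw": 1}
    - {"dx": 1.6,"dy": 17.8,"dz": -1.1,"roll": 0.13,"jaw": 1}
    - {"dx": 1.6,"dy": 17.8,"dz": -1.1,"roll": 0.13,"jaw": 1}
    - {"dx": 1.6,"dy": 17.8,"dz": -1.1,"roll": 0.13,"jaw": 1}

```text
clock: 24.8
tool_pos: [0.4838, -0.0745, 0.1481]
tcp_rot: [-1.003, -2.976, 0.001]
contact_force: [0.0, -0.0, 0.9]
gripper_width: 0.999
```

```bash
python3 w.py w20;  python3 seg.py w20 240 150 330 230 60 150 .045
```

```text
[ 0.48381063 -0.07454216  0.14810164] [ 0.01569687 -0.04655528  0.85533089] 0.999003745819316 24.8 1.0452935513876138
px (265, 174, 41, 39) rect c [486.2 -74.7] size 33.8@7.4 33.7@97.4 circ [486.  -74.3] 34.8 centroid [486.1 -74.5]
```

View pics/w20.png

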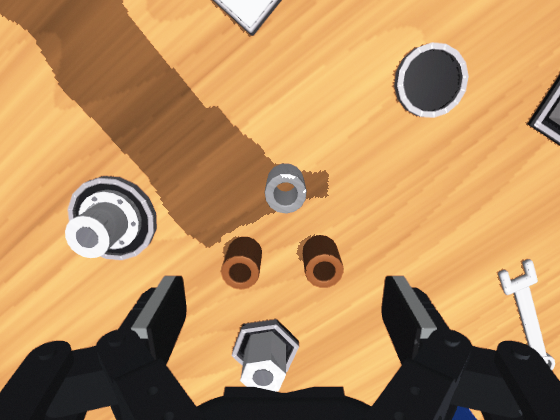

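View pics/w20_s240_150.png

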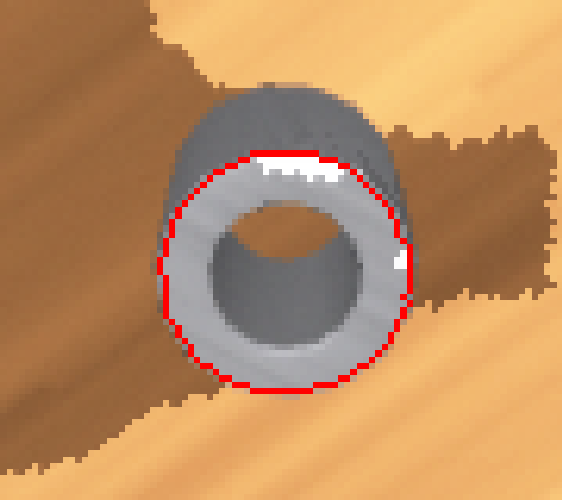

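Bush top centre: (486.1, −74.5). The brown look-alikes lie behind the jaw line and are clear.

```bash
python3 - <<'E'
from h import *
from station import sensors
s=sensors.sense();go(s,.4862,-.0746,-.02)
E
```

```text
from [ 0.484  -0.0745  0.1483] psi 52.75 tilt z [-0.001 -0.    -1.   ] t 24.85
dx -0.19 dy 0.13 dz 16.83 roll 0.000
```

>>> step_arm:
  moves:
    - {"dx": -0.2,"dy": 0.1,"dz": 4,"roll": 0,"jaw": 1}
    - {"dx": -0.2,"dy": 0.1,"dz": 8,"roll": 0,"jaw": 1}
    - {"dx": -0.2,"dy": 0.1,"dz": 12,"roll": 0,"jaw": 1}
    - {"dx": -0.2,"dy": 0.1,"dz": 15,"roll": 0,"jaw": 1}
    - {"dx": -0.2,"dy": 0.1,"dz": 16.8,"roll": 0,"jaw": 1}
    - {"dx": -0.2,"dy": 0.1,"dz": 16.8,"roll": 0,"jaw": 1}
    - {"dx": -0.2,"dy": 0.1,"dz": 16.8,"roll": 0,"jaw": 0}
    - {"dx": -0.2,"dy": 0.1,"dz": 16.8,"roll": 0,"jaw": 0}
    - {"dx": -0.2,"dy": 0.1,"dz": 16.8,"roll": 0,"jaw": 0}
    - {"dx": -0.2,"dy": 0.1,"dz": 16.8,"roll": 0,"jaw": 0}
    - {"dx": -0.2,"dy": 0.1,"dz": 16.8,"roll": 0,"jaw": 0}
    - {"dx": -0.2,"dy": 0.1,"dz": 16.8,"roll": 0,"jaw": 0}
  newtons: 50

```text
clock: 26.05
tool_pos: [0.4875, -0.0737, -0.018]
tcp_rot: [0.999, 2.976, 0.001]
contact_force: [-1.1, -0.6, 10.4]
gripper_width: 0.403
```

```bash
python3 w.py w21
```

```text
[ 0.48750237 -0.07370878 -0.01802209] [-1.10227379 -0.63494855 10.44384278] 0.40325902045322426 26.05 1.0874146932755837
```

View pics/w21.png

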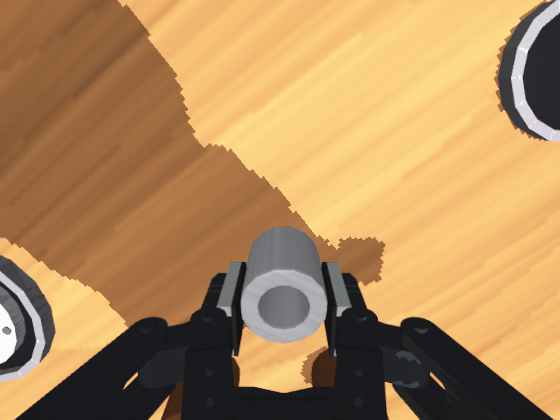

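The bush is gripped (opening 0.403, about 34 mm). Next I lift it and hover beside the small nest.

```bash
python3 - <<'E'
from h import *
from station import sensors
s=sensors.sense();go(s,.545,.043,.125)
E
```

```text
from [ 0.4875 -0.0737 -0.018 ] psi 52.89 tilt z [ 0.002 -0.    -1.   ] t 26.1
dx 2.43 dy 12.79 dz -14.29 roll 0.000
```

>>> step_arm:
  moves:
    - {"dx": 0,"dy": 0,"dz": -2,"roll": 0,"jaw": 0}
    - {"dx": 0,"dy": 0,"dz": -5,"roll": 0,"jaw": 0}
    - {"dx": 0,"dy": 0,"dz": -9,"roll": 0,"jaw": 0}
    - {"dx": 0,"dy": 0,"dz": -13,"roll": 0,"jaw": 0}
    - {"dx": 0,"dy": 0,"dz": -14.3,"roll": 0,"jaw": 0}
    - {"dx": 1,"dy": 5,"dz": -14.3,"roll": 0,"jaw": 0}
    - {"dx": 2,"dy": 10,"dz": -14.3,"roll": 0,"jaw": 0}
    - {"dx": 2.4,"dy": 12.8,"dz": -14.3,"roll": 0,"jaw": 0}
    - {"dx": 2.4,"dy": 12.8,"dz": -14.3,"roll": 0,"jaw": 0}
    - {"dx": 2.4,"dy": 12.8,"dz": -14.3,"roll": 0,"jaw": 0}

```text
clock: 27.1
tool_pos: [0.5446, 0.0436, 0.1238]
tcp_rot: [-0.997, -2.979, 0.0]
contact_force: [0.9, -1.0, -2.1]
gripper_width: 0.392
```

```bash
python3 w.py w22;  python3 seg.py w22 235 60 330 155 70 0 .01; python3 - <<'E'
from h import *
import pickle
s,c=pickle.load(open("w22.pkl","rb"))
print(plane(c,[(283.8,306)],s["tool_pos"][2]+.018+.045,s))
E
```

```text
[0.54459199 0.04361273 0.12383146] [ 0.91450827 -0.95836105 -2.07101527] 0.391742721909 27.1 0.8555030610252086
px (245, 67, 77, 80) rect c [490.   84.2] size 62.3@49.2 62.3@139.2 circ [489.9  84.1] 63.5 centroid [490.   84.2]
[[0.54374613 0.04455349]]
```

View pics/w22.png

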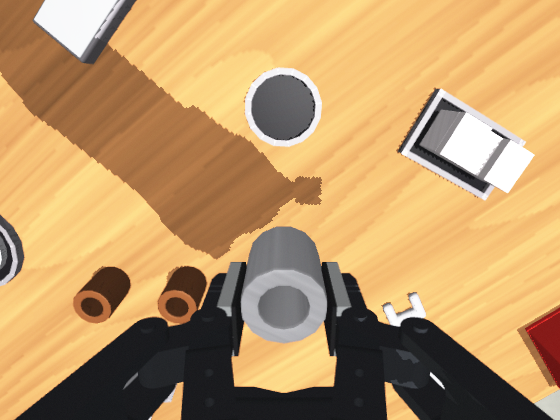

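View pics/w22_s235_60.png

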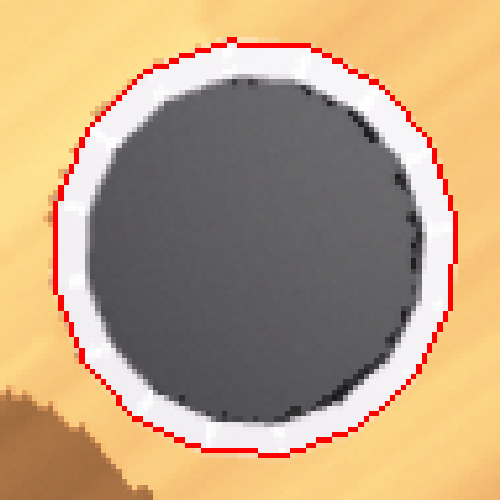

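Nest centre (490.0, 84.2), diameter 62.3 mm, which matches. The bush axis is within 1.3 mm of the TCP.

```bash
python3 - <<'E'
from h import *
from station import sensors
s=sensors.sense();go(s,.4907,.0834,0)
E
```

```text
from [0.5442 0.0425 0.1238] psi 52.89 tilt z [-0. -0. -1.] t 27.15
dx 6.73 dy 0.04 dz 12.38 roll 0.000
```

>>> step_arm:
  moves:
    - {"dx": 4,"dy": 0,"dz": 0,"roll": 0,"jaw": 0}
    - {"dx": 6.7,"dy": 0,"dz": 0,"roll": 0,"jaw": 0}
    - {"dx": 6.7,"dy": 0,"dz": 1,"roll": 0,"jaw": 0}
    - {"dx": 6.7,"dy": 0,"dz": 4,"roll": 0,"jaw": 0}
    - {"dx": 6.7,"dy": 0,"dz": 7.5,"roll": 0,"jaw": 0}
    - {"dx": 6.7,"dy": 0,"dz": 10.5,"roll": 0,"jaw": 0}
    - {"dx": 6.7,"dy": 0,"dz": 12.3,"roll": 0,"jaw": 0}
    - {"dx": 6.7,"dy": 0,"dz": 12.3,"roll": 0,"jaw": 0}
    - {"dx": 6.7,"dy": 0,"dz": 12.3,"roll": 0,"jaw": 0}

```text
clock: 28.05
tool_pos: [0.4916, 0.0821, 0.0007]
tcp_rot: [-1.002, -2.977, 0.001]
contact_force: [-0.1, -0.1, -1.4]
gripper_width: 0.399
```

```bash
python3 w.py w23;python3 - <<'E'
from h import *
from station import sensors
s=sensors.sense();go(s,.4907,.0834,-.0125)
E
```

```text
[0.49161133 0.08211121 0.00071468] [-0.14022956 -0.07924372 -1.4370445 ] 0.3985585840344845 28.05 0.8011924380441543
from [0.492  0.0825 0.0013] psi 52.81 tilt z [ 0.001 -0.    -1.   ] t 28.1
dx 0.16 dy -0.01 dz 1.38 roll 0.000
```

View pics/w23.png

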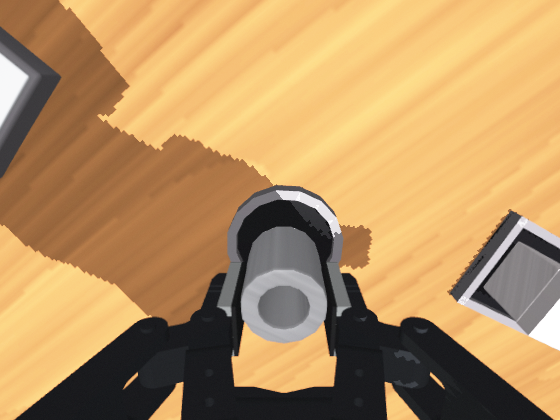

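The bush is centred over the small nest. I'll lower it until it touches.

>>> step_arm:
  moves:
    - {"dx": 0.15,"dy": 0,"dz": 0.5,"roll": 0,"jaw": 0}
    - {"dx": 0.15,"dy": 0,"dz": 0.9,"roll": 0,"jaw": 0}
    - {"dx": 0.15,"dy": 0,"dz": 1.2,"roll": 0,"jaw": 0}
    - {"dx": 0.15,"dy": 0,"dz": 1.35,"roll": 0,"jaw": 0}
    - {"dx": 0.15,"dy": 0,"dz": 1.35,"roll": 0,"jaw": 0}

```text
clock: 28.6
tool_pos: [0.4904, 0.0844, -0.0129]
tcp_rot: [1.0, 2.978, 0.0]
contact_force: [0.5, 0.1, -1.7]
gripper_width: 0.401
```

>>> step_arm:
  moves:
    - {"dx": 0,"dy": 0,"dz": 0.07,"roll": 0,"jaw": 0}
    - {"dx": 0,"dy": 0,"dz": 0.1,"roll": 0,"jaw": 0}
    - {"dx": 0,"dy": 0,"dz": 0.1,"roll": 0,"jaw": 0}

```text
clock: 28.9
tool_pos: [0.4904, 0.0844, -0.013]
tcp_rot: [1.0, 2.978, 0.001]
contact_force: [-2.0, -0.8, 13.5]
gripper_width: 0.398
```

It touched the floor (13.5 N). I'll release, rise and move clear for the final checks.

>>> step_arm:
  moves:
    - {"dx": 0,"dy": 0,"dz": -0.05,"roll": 0,"jaw": 0}
    - {"dx": 0,"dy": 0,"dz": -0.05,"roll": 0,"jaw": 0.5}
    - {"dx": 0,"dy": 0,"dz": -0.05,"roll": 0,"jaw": 0.75}
    - {"dx": 0,"dy": 0,"dz": -0.05,"roll": 0,"jaw": 1}
    - {"dx": 0,"dy": 0,"dz": -0.05,"roll": 0,"jaw": 1}
    - {"dx": 0,"dy": 0,"dz": -0.05,"roll": 0,"jaw": 1}
    - {"dx": 0,"dy": 0,"dz": -3,"roll": 0,"jaw": 1}
    - {"dx": 0,"dy": 0,"dz": -8,"roll": 0,"jaw": 1}
    - {"dx": 0,"dy": 0,"dz": -13,"roll": 0,"jaw": 1}
    - {"dx": 0,"dy": 0,"dz": -18,"roll": 0,"jaw": 1}
    - {"dx": 0,"dy": 0,"dz": -20,"roll": 0,"jaw": 1}
    - {"dx": 0,"dy": 0,"dz": -20,"roll": 0,"jaw": 1}

```text
clock: 30.1
tool_pos: [0.492, 0.0847, 0.1893]
tcp_rot: [0.998, 2.973, 0.006]
contact_force: [0.2, 0.1, 0.5]
gripper_width: 0.998
```

```bash
python3 w.py w24; python3 - <<'E'
from h import *
from station import optics
c=optics.camera("scene");cv2.imwrite("pics/s24.png",cv2.resize(c["img"][100:370,100:430],None,fx=2.2,fy=2.2,interpolation=cv2.INTER_CUBIC))
E
```

```text
[0.49200182 0.08469646 0.18933128] [0.16101019 0.10106987 0.54795403] 0.997731029700576 30.1 0.7425454798932722
```

View pics/s24.png

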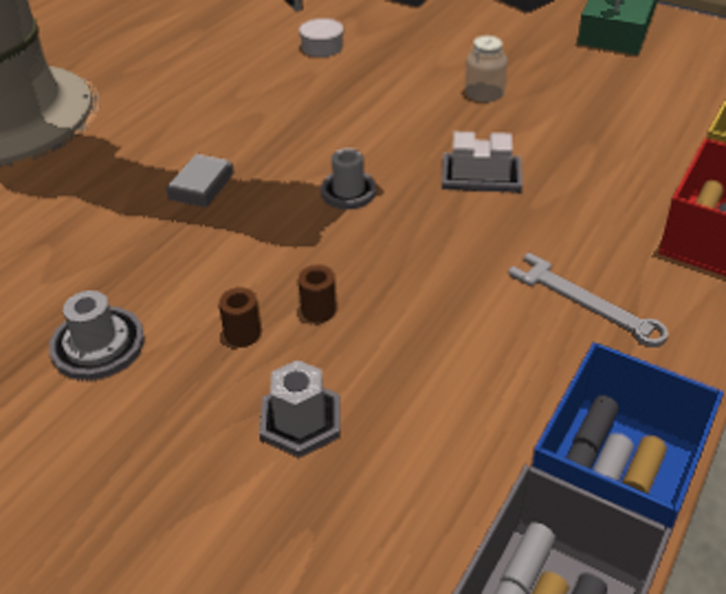

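View pics/w24.png

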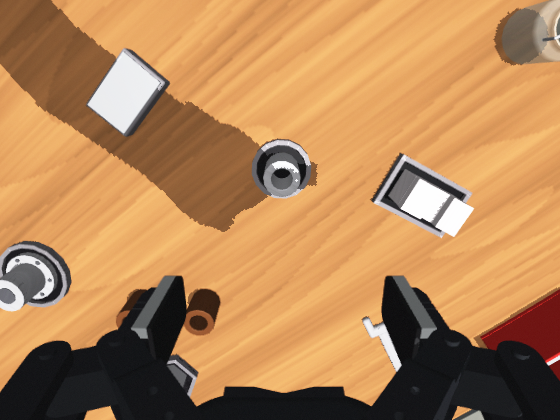

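The scene view shows all four parts upright in their own nests, with the jar and wrench in place. Last, a numeric check on the top faces and the jar.

```bash
python3 - <<'E'
from h import *
from station import optics,sensors
import pickle
c=optics.camera("scene")
P={"collar":((86.5,304),.053,(411.1,-235.3)),"bush":((347.5,157),.050,(490,84.2)),"hexnut":((296.5,381),.050,(628.2,-211.3)),"block":((482.5,142),.049,(607.8,189.4))}
for n,(p,z,g) in P.items():
    w=plane(c,(np.array(p)+.5)/2.2-.5+100,z)[0]*1000;print(n,w.round(1),"off",np.hypot(*(w-g)).round(1))
s,cw=pickle.load(open("w24.pkl","rb"));a=ray(cw,[(282.3,178)],s);b=ray(c,[(np.array((347.5,157))+.5)/2.2-.5+100]);print("bush top tri",tri((a[0],a[1][0]),(b[0],b[1][0])))
i0=cv2.imread("pics/scene0.png").astype(int);d=np.abs(i0-c["img"]).sum(2);print("jar diff",d[112:150,308:335].mean(),"wrench diff",d[213:260,329:406].mean())
s=sensors.sense();print(s["contact_force"],s["clock"])
E
```

```text
collar [ 410.  -233.3] off 2.2
bush [491.1  84.3] off 1.1
hexnut [ 627.  -210.1] off 1.7
block [607.8 186.4] off 3.0
bush top tri (array([0.49033334, 0.08558121, 0.04894421]), [np.float64(8.362006982328611e-05), np.float64(8.362006982328939e-05)])
jar diff 1.1676413255360625 wrench diff 1.0652113843603206
[-0.38828249 -0.79012391 -1.0031331 ] 30.25
```

```bash
python3 -c "
from station import job
print(job.hand_in())"
```

```text
the job is handed in; nothing more can be done
None
```

All four parts stand upright in their own nests and are released; I handed the job in at about 30 s of the 96 s allowed. The hand-in gives no verdict, so the results below are from my own checks.

- **Placement:** In the last scene view, each part's top centre was 1.1 to 3.0 mm from its nest centre (limit 13 mm). The bush top measured 48.9 mm high (expected 50 mm), so it is on the nest floor. I did not measure the other three heights again after release; each showed a change in wrist force as it touched its nest floor.
- **Jar and wrench:** Neither changed between the first and last scene pictures. The brown look-alikes were not touched.
- **What disagreed:** My first grasp, on the hexnut, closed on air above the part and moved nothing. Two views showed the shut fingertips sitting about 40 mm behind the reported TCP, so I gripped every part with the TCP reading 15 to 27 mm below the bench surface.
- **Other discrepancies:** Pressing the collar down briefly read 29 N at the wrist. One collar height measurement, from two views too close together, gave 58 mm; I ignored it because the earlier one gave 48.5 mm.

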